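# Third hand at the whetstone holder

### The arm

A 6-joint arm with a two-finger parallel gripper is mounted at the origin on a cart in front of the work surface, level with it; the furniture and walls round the work are solid. World frame = base frame: x ahead of the robot, y to its left, z up, the work surface at z = 0. Lengths are in mm, angles in rad, forces in N, time in s.
With the tool pointing down it reaches from about 350 to 975 mm from the base axis. Payload 4.9 kg.
Tool frame: the origin (TCP) lies midway between the tips of the shut fingers; the grasp point (between the pads) lies 19 mm behind it (arm.hold_point_z is the distance from the TCP to the grasp point, in mm); y points along the fingers, z is the direction in which the jaws open and shut, and the axes are right-handed (so a half turn about y gives the same grasp; the last joint's range is limited). The gripper opens to 85 mm and grips with 20 to 120 N. Pads are 22 mm wide; open, the fingers measure 114 mm over their backs; the gripper's body (76 mm by 85 mm) begins 54 mm behind the grasp point. The pads swing forward as they close: fully open they stand 13 mm farther back than shut.
Start: joints at [-1.234, 0.053, 1.613, -0, 1.476, -0.119], TCP at [275.105, -561.176, 231.304] pointing down, gripper open.
Joint ranges: [-3.01, 3.01], [-1.01, 2.22], [0.06, 2.58], [-1.02, 4.17], [0.09, 2.62], [-3.14, 3.14]. Speed limits (rad/s): [2.57, 2.57, 3.14, 3.14, 3.14, 3.14].

### API

Orientations are given as [roll, pitch, yaw] about the fixed x, y, z axes, in that order (R = Rz(yaw) Ry(pitch) Rx(roll)).
In Python, from plant import arm gives the robot as it stands.
- The arm moves only by the shell command python3 -m jog 'ROWS' [OPENING] [FORCE]. ROWS is JSON, a list of rows, each an object of numbers: "dx", "dy", "dz": the shift along the tool's x, y, z normalised to -1 to 1, where 1 is 0.15 m; "yaw": the turn about the tool's y normalised to -1 to 1, where 1 is 120 degrees. A call has 1 to 10 rows; each row is the pose to reach, as a shift and turn from the pose commanded when the call began, along the tool's axes at that moment; what a row does not reach only later rows make up. A row lasts 1/12 s, in which the tool goes at most 41.7 mm and 7.16 degrees, less where a joint would pass 70% of its speed; a pose out of reach is approached as far as the arm can. A call with a number of a shift or a turn outside -1 to 1 is refused whole. A call with a gripper value outside its range is refused whole. OPENING is the opening, from 0 (shut) to 1 (fully open), set as the call begins (- or left out, the last holds). The fingers move at their own pace and stop on an object; FORCE is the grip in N (left out, the last holds). Time passes only in rows, so rows that repeat a pose let the fingers close. It gives the time, the measured TCP pose, the force and the opening at its end, in the units of the state.
- arm.state(): the state, without advancing time (a new reading comes with each control period).
- arm.grab_frame(name): name is "scene" or "side" or "wrist"; returns a dict with "image" (480x640x3 uint8, red, green, blue), "vfov" (degrees; the focal length in pixels is half the picture's height over the tangent of half this angle, whatever the lens; pixels are square), "cx", "cy" (the principal point, pixels), "world_from_camera" (4x4, takes a point from camera to world coordinates). Camera axes: x right, y up, looking along -z (the intrinsics and any distortion apply to the point x, -y, -z); pixel columns grow to the right and rows downward; lengths in mm; the calibration is good to about 2 mm. A picture is of the moment at which its call begins. There is no depth.
- arm.finish_job(): hands the job in, once; it reports no verdict.
The state is a dict: "t": time; "joint_pos": joint angles; "qvel": joint speeds; "joint_efforts": joint torques, N m; "ee_pos": TCP position; "eef_rot": TCP orientation; "force": force on the tool from outside, world axes, zero at the start; "wrist_torque": the same for the moment, N m; "grip_width": finger opening in mm.
Only numpy, scipy, OpenCV 4.12 (cv2) and the standard library are available. Lean on these libraries where they do the work, as an engineer would, in place of code of your own. Each camera call takes 0.05 s, during which the arm holds its last target.

### The job

Set up the sharpening station: lay the wooden packing plate on the bed of the whetstone holder with its end up against the steel lip, then stack the worn, thin whetstone squarely on top of it. Keep hold of the stone and push it lengthwise into the spring-loaded jaw at the far end with a steady 12 newtons or so, which drives the jaw about halfway back and never to the end of its travel, and finish while still holding it there so that I can tighten the near clamp screw. Leave the thick stone and the small dressing stone where they are.

Things in the scene. Friction and masses are not known exactly. Their poses are not given: they have to be found in the camera images.
- holder: Whetstone holder, fixed on the worktop, 304 mm long, 84 wide. Origin: centre of its underside; x along the bed away from the robot to the sprung jaw, y across, z up. A wooden beam 46 mm wide, top (the bed) at z = 16 mm: the pile lies on it from x = -65 to 85 mm, its middle at x = 10 mm, and overhangs the beam 6 mm each side; fingers pass freely beside it from x = -85 to 35 mm.
- stop_face (a point): Foot of the holder's steel lip, at holder x = 85, z = 16 mm (bed height), axes as the holder's. The lip stops the plate and rises 6 mm above the bed. In front of it two steel cheeks, tops 18 mm above the bed, 64 mm apart inside, run back 34 mm towards the robot and flare to about 74 mm apart in the last 14 mm more.
- near_jaw (a point): Foot of the near clamp jaw's rubber face, at holder x = -96, z = 16 mm, axes as the holder's. The jaw is parked open and fixed, top 20 mm above the bed, 58 mm wide; its screw and knurled knob reach 76 mm further back towards the robot.
- jaw (a joint): Sprung jaw of the holder: rubber-faced plate 52 mm wide just above the lip, from z = 24 to 36 mm over the worktop. Travel in m along the holder's +x: 0 = free (its face is flush with the lip, holder x = 85 mm), 0.010 = end of its travel. Two springs, 2.5 N per mm together, no preload: 12 N is 0.0048.
- plate: Loose packing plate of pale wood, a plain flat slab 150 x 58 x 10 mm, 0.08 kg. Origin: centre of its underside; x along its length, y across, z up. It starts flat on the worktop.
- worn_stone: Loose worn whetstone, grey, a plain flat slab 150 x 58 x 14 mm, about 0.26 kg: the thinner of the two long stones. Origin: centre of its underside; x along its length, y across, z up. It starts flat on the worktop. Pressed down while it slides, it drags on the plate with about half the downward force.
- thick_stone: New whetstone of the same grey, 150 x 58 x 30 mm, loose; not wanted, leave it alone. Origin: centre of its underside.
- dressing_stone: Small grey dressing stone 55 x 32 x 22 mm, loose, leave it alone. Origin: centre of its underside.

How it is judged:
By the outcome, as a careful person would: the job done as asked, in the order asked, and still so for the second after the job is handed in, while the arm keeps its last pose, push and grip.
It also fails if it takes over 64 s, if anything falls off the work surface, if the arm or the gripper's body presses on something with over 40 N, if the wrist force passes 120 N, or if a joint passes its speed limit or range.

## Working session

There is one attempt and no reset: what is moved stays moved. The work goes in short steps, Python scripts to look and compute and a shell command to move; the robot and the scene stay as the last step left them, time stands still between calls to the robot, and variables do not carry over. Pictures are saved under pics/ and viewed, and the job is handed in when it is done.

```bash
ls; mkdir -p pics; python3 - <<'E'
from plant import arm
import cv2,numpy as np,json
print(arm.state(), arm.hold_point_z)
for n in ["scene","side","wrist"]:
    f=arm.grab_frame(n); cv2.imwrite(f"pics/{n}0.png",f["image"][:,:,::-1])
    print(n,{k:(np.round(v,3).tolist() if k!="image" else 0) for k,v in f.items()})
E
```

```text
pics
{'t': 0.0, 'joint_pos': array([-1.23401409e+00,  5.33455044e-02,  1.61429987e+00, -5.57309792e-06,
        1.47602640e+00, -1.18977944e-01]), 'qvel': array([-2.88968436e-04, -1.04476001e-04,  4.37616475e-04, -5.79785543e-04,
       -9.49103908e-04, -1.82240965e-05]), 'joint_efforts': array([-2.28924684e-03, -3.93692458e+01, -3.70173669e+01, -2.39386800e-04,
        7.08375723e-03,  4.12269983e-06]), 'ee_pos': array([ 274.89132724, -560.59692785,  230.06657081]), 'eef_rot': array([-1.57286141e+00,  2.41278322e-04, -2.68583219e+00]), 'force': array([-0.25735966, -0.4944606 ,  0.77140615]), 'wrist_torque': array([-0.01449704, -0.01773284, -0.03512998]), 'grip_width': 85.48123456182859} 18.700000000000003
scene {'image': 0, 'vfov': 44.434, 'cx': 312.656, 'cy': 238.433, 'world_from_camera': [[0.612, 0.368, -0.7, -329.676], [-0.79, 0.274, -0.548, -705.918], [-0.01, 0.889, 0.459, 637.824], [0.0, 0.0, 0.0, 1.0]]}
side {'image': 0, 'vfov': 50.227, 'cx': 313.302, 'cy': 240.29, 'world_from_camera': [[0.986, 0.136, -0.098, 451.008], [-0.168, 0.795, -0.583, -626.006], [-0.001, 0.591, 0.807, 890.307], [0.0, 0.0, 0.0, 1.0]]}
wrist {'image': 0, 'vfov': 64.914, 'cx': 319.447, 'cy': 239.518, 'world_from_camera': [[0.44, 0.851, 0.287, 348.039], [-0.898, 0.418, 0.139, -526.392], [-0.002, -0.319, 0.948, 374.256], [0.0, 0.0, 0.0, 1.0]]}
```

View pics/scene0.png

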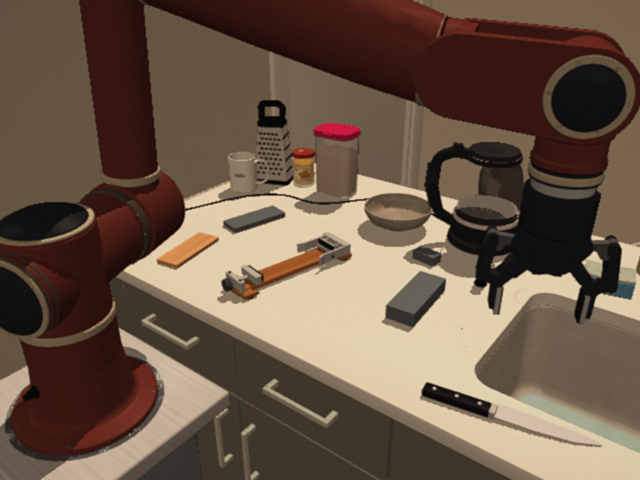

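View pics/side0.png

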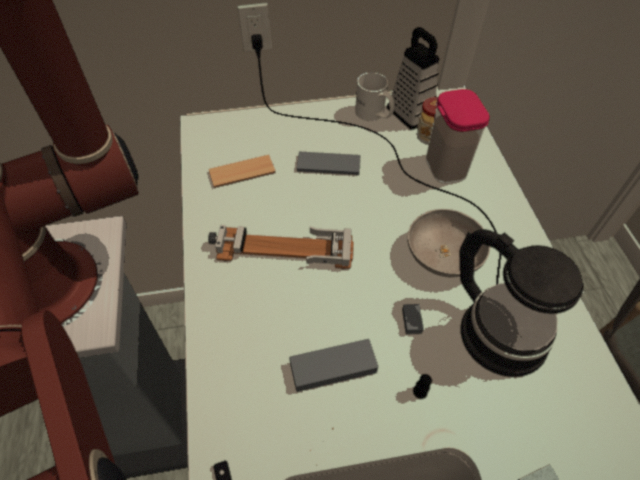

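View pics/wrist0.png

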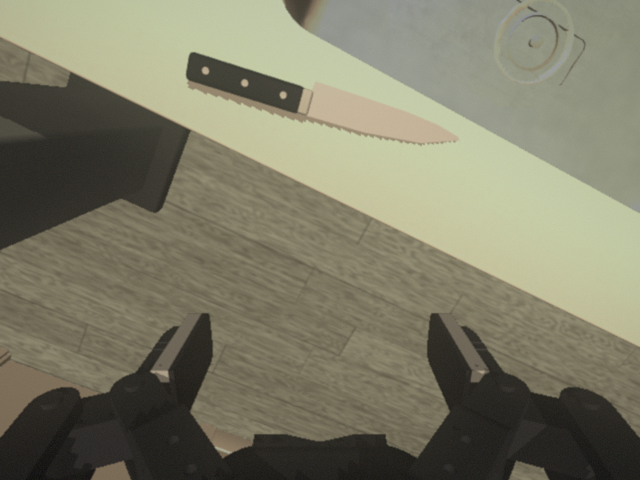

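The side view shows the plate at (242,171), the worn thin stone at (328,163), the holder at (285,245) with its knob on the left and sprung jaw on the right, the thick stone at (333,364) and the dressing stone at (412,318). Next I'll measure them.

```bash
cat > h.py <<'E'
import cv2,numpy as np
from plant import arm
from scipy.optimize import least_squares
from scipy.spatial.transform import Rotation as Ro
def cam(f):
    fl=240/np.tan(np.radians(f["vfov"]/2)); return fl,f["cx"],f["cy"],np.array(f["world_from_camera"])
def proj(f,P):
    fl,cx,cy,T=cam(f); P=np.atleast_2d(P); c=(P-T[:3,3])@T[:3,:3]
    return np.c_[cx+fl*c[:,0]/-c[:,2], cy-fl*c[:,1]/-c[:,2]]
def back(f,uv,z):
    fl,cx,cy,T=cam(f); uv=np.atleast_2d(uv)
    d=np.c_[(uv[:,0]-cx)/fl,-(uv[:,1]-cy)/fl,-np.ones(len(uv))]@T[:3,:3].T
    o=T[:3,3]; return o+d*((z-o[2])/d[:,2])[:,None]
def crop(f,x0,y0,x1,y1,s,name,pts=None):
    im=f["image"][:,:,::-1].copy()
    c=cv2.resize(im[y0:y1,x0:x1],None,fx=s,fy=s,interpolation=cv2.INTER_CUBIC)
    if pts is not None:
        for p in np.atleast_2d(pts):
            q=((p+0.5-[x0,y0])*s).astype(int); cv2.circle(c,tuple(int(v) for v in q),2,(0,0,255),-1)
    cv2.imwrite("pics/"+name,c)
def box(x,y,yaw,L,W,H,z0=0):
    c,s=np.cos(yaw),np.sin(yaw)
    return np.array([[x+c*a*L/2-s*b*W/2,y+s*a*L/2+c*b*W/2,z0+h*H] for h in(0,1) for a,b in((-1,-1),(1,-1),(1,1),(-1,1))])
E
python3 - <<'E'
from h import *
f=arm.grab_frame("side"); crop(f,200,140,380,280,4.4,"s1.png")
g=arm.grab_frame("scene"); crop(g,150,190,370,310,3.6,"c1.png")
E
```

```text
(no output)
```

View pics/s1.png

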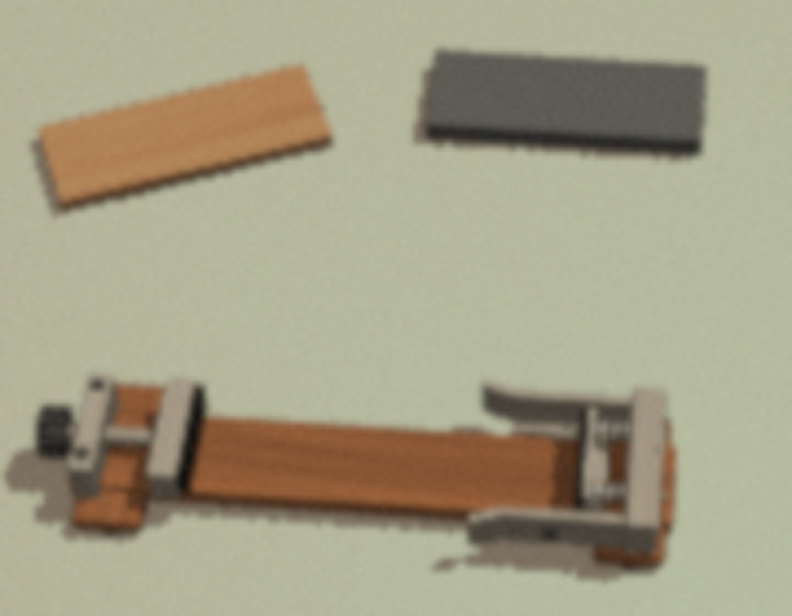

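View pics/c1.png

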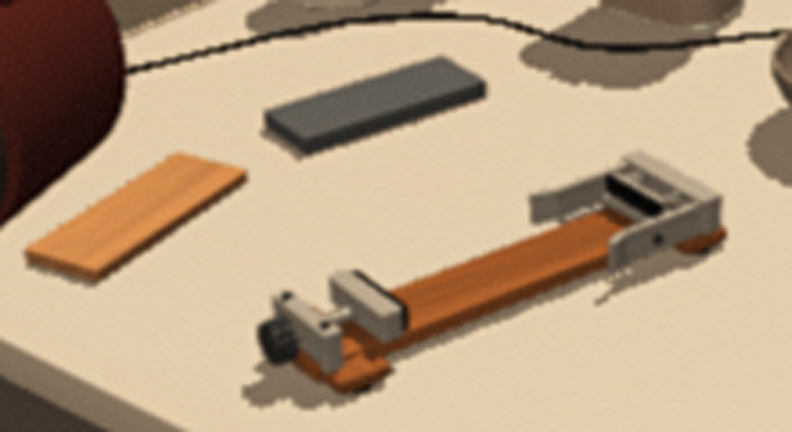

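```bash
python3 - <<'E'
from h import *
f=arm.grab_frame("side"); g=arm.grab_frame("scene")
S=lambda l:np.array(l)/4.4+[200,140]-.5
C=lambda l:np.array(l)/3.6+[150,190]-.5
def fit(L,W,H,ps,pg,x0):
    # ps,pg ordered: top corners (-,-),(+,-),(+,+),(-,+)
    out=[]
    for fr in ((1,0),(0,1),(1,1)):
        r=lambda p:np.r_[fr[0]*(proj(f,box(*p,L,W,H)[4:])-ps).ravel(),fr[1]*(proj(g,box(*p,L,W,H)[4:])-pg).ravel()]
        s=least_squares(r,x0); out.append(s.x); print(np.round(s.x,3),"res",np.round(np.abs(s.fun).max(),2))
    for fr,p in((f,ps),(g,pg)):
        b=back(fr,p,H); print([round(float(np.linalg.norm(b[i]-b[(i+1)%4])),1) for i in range(4)])
print("plate");fit(150,58,10,S([[60,205],[330,138],[303,66],[40,130]]),C([[95,270],[247,175],[180,153],[27,252]]),[400,0,.2])
print("stone");fit(150,58,14,S([[428,127],[700,142],[705,68],[436,52]]),C([[305,146],[487,85],[441,57],[266,113]]),[600,0,0])
# holder points
hp=np.array([[-96,29,36],[-96,-29,36],[37,37,34],[37,-37,34],[-60,-23,16],[30,-23,16]],float)
print(np.round(back(f,S([[204,388],[190,492],[487,383],[475,515]]),35),1))
print(np.round(back(g,C([[356,270],[408,309],[535,193],[614,236]]),35),1))
print(np.round(back(f,S([[205,418],[560,435],[200,497],[470,513]]),16),1))
E
```

```text
plate
[4.25040e+02 2.42458e+02 1.61000e-01] res 0.85
[4.22794e+02 2.41049e+02 1.53000e-01] res 1.08
[4.24358e+02 2.42345e+02 1.56000e-01] res 1.33
[147.8, 57.4, 147.6, 57.0]
[143.0, 59.1, 150.2, 51.4]
stone
[ 6.32308e+02  2.31208e+02 -2.50000e-01] res 0.88
[ 6.26701e+02  2.27020e+02 -2.41000e-01] res 1.23
[ 6.31166e+02  2.30531e+02 -2.47000e-01] res 1.62
[146.0, 56.1, 148.5, 57.3]
[149.7, 60.3, 146.3, 60.9]
[[420.4  48.3  35. ]
 [408.5 -11.4  35. ]
 [554.6  28.3  35. ]
 [536.6 -46.4  35. ]]
[[417.8  48.2  35. ]
 [403.3  -4.9  35. ]
 [552.9  25.6  35. ]
 [538.5 -45.9  35. ]]
[[418.5  44.8  16. ]
 [586.4   5.6  16. ]
 [411.9  -1.4  16. ]
 [536.3 -32.   16. ]]
```

```bash
cat > to.py <<'E'
import sys,numpy as np
from plant import arm
from scipy.spatial.transform import Rotation as Ro
x,y,z,yaw=map(float,sys.argv[1:5])
s=arm.state(); p=s["ee_pos"]; R=Ro.from_euler("xyz",s["eef_rot"]).as_matrix()
d=R.T@(np.array([x,y,z])-p)/150
cy=s["eef_rot"][2]; a=-((yaw-cy+np.pi)%(2*np.pi)-np.pi)/np.radians(120)
print("t",round(s["t"],2),"p",p.round(1),"yaw",cy.round(4),"grip",round(s["grip_width"],1),"F",s["force"].round(1))
print("need dx dy dz yaw",d.round(3),round(a,3)," rows~",round(np.linalg.norm(d)*150/41.7,1))
E
python3 to.py 424 242 230 -2.986; python3 to.py 430 -150 230 -2.986
```

```text
t 0.35 p [ 275.  -561.1  231. ] yaw -2.6858 grip 85.4 F [ 0.2 -0.1  0.6]
need dx dy dz yaw [-3.248  0.009 -4.37 ] 0.143  rows~ 19.6
t 0.35 p [ 275.  -561.1  231. ] yaw -2.6858 grip 85.4 F [ 0.2 -0.1  0.6]
need dx dy dz yaw [-2.134  0.008 -2.006] 0.143  rows~ 10.5
```

```bash
python3 -m jog '[{"dx":-1,"dz":-1},{"dx":-1,"dz":-1},{"dx":-1,"dz":-1},{"dx":-1,"dz":-1},{"dx":-1,"dz":-1}]' 1
python3 -m jog '[{"dx":-1,"dz":-1},{"dx":-1,"dz":-1},{"dx":-1,"dz":-1},{"dx":-1,"dz":-1},{"dx":-1,"dz":-1}]'; python3 to.py 424 242 230 -2.986
```

```text
t 0.35 p [ 275.  -561.1  231. ] yaw -2.6858 grip 85.4 F [ 0.2 -0.1  0.6]
need dx dy dz yaw [-3.248  0.009 -4.37 ] 0.143  rows~ 19.6invalid input at $[0]: expected keys dx, dy, dz, yaw
invalid input at $[0]: expected keys dx, dy, dz, yaw
```

All four keys are needed in each row.

```bash
python3 -m jog '[{"dx":-1,"dy":0,"dz":-1,"yaw":0},{"dx":-1,"dy":0,"dz":-1,"yaw":0},{"dx":-1,"dy":0,"dz":-1,"yaw":0},{"dx":-1,"dy":0,"dz":-1,"yaw":0},{"dx":-1,"dy":0,"dz":-1,"yaw":0},{"dx":-1,"dy":0,"dz":-1,"yaw":0}]' 1
python3 to.py 424 242 230 -2.986
```

```text
t: 0.85
ee_pos: [345.3, -355.5, 231.2]
eef_rot: [-1.572, 0.002, -2.681]
force: [-0.4, -0.8, -0.7]
grip_width: 85.6
t 0.85 p [ 345.3 -355.5  231.2] yaw -2.681 grip 85.6 F [-0.4 -0.8 -0.7]
need dx dy dz yaw [-2.241  0.017 -3.335] 0.146  rows~ 14.5
```

```bash
python3 -m jog '[{"dx":-1,"dy":0,"dz":-1,"yaw":0.05},{"dx":-1,"dy":0,"dz":-1,"yaw":0.05},{"dx":-1,"dy":0,"dz":-1,"yaw":0.05},{"dx":-1,"dy":0,"dz":-1,"yaw":0.05},{"dx":-1,"dy":0,"dz":-1,"yaw":0.05}]' 1
python3 to.py 424 242 230 -2.986
```

```text
t: 1.27
ee_pos: [411.4, -161.9, 231.6]
eef_rot: [-1.57, 0.001, -2.792]
force: [0.8, 0.6, -0.0]
grip_width: 85.3
t 1.27 p [ 411.4 -161.9  231.6] yaw -2.7916 grip 85.3 F [ 0.8  0.6 -0. ]
need dx dy dz yaw [-1.002  0.009 -2.501] 0.093  rows~ 9.7
```

```bash
python3 -m jog '[{"dx":-0.6,"dy":0,"dz":-1,"yaw":0.09},{"dx":-0.6,"dy":0,"dz":-1,"yaw":0.09},{"dx":-0.6,"dy":0,"dz":-1,"yaw":0.09},{"dx":-0.6,"dy":0,"dz":-1,"yaw":0.09},{"dx":-0.6,"dy":0,"dz":-1,"yaw":0.09}]' 1
python3 to.py 424 242 230 -2.986
```

```text
t: 1.68
ee_pos: [444.4, 12.4, 231.7]
eef_rot: [-1.572, 0.001, -2.975]
force: [-1.3, -0.2, -0.2]
grip_width: 85.2
t 1.68 p [444.4  12.4 231.7] yaw -2.9747 grip 85.2 F [-1.3 -0.2 -0.2]
need dx dy dz yaw [-0.12   0.013 -1.532] 0.005  rows~ 5.5
```

```bash
python3 - <<'E'
from h import *
for i in range(3): f=arm.grab_frame("wrist")
f=arm.grab_frame("wrist"); np.save("w1.npy",f,allow_pickle=True)
crop(f,0,0,640,480,1.25,"w1.png"); print(arm.state()["ee_pos"],arm.state()["qvel"].round(3))
E
```

```text
[444.19021048   8.17485245 231.33997378] [-0.034 -0.001  0.003 -0.    -0.001  0.002]
```

View pics/w1.png

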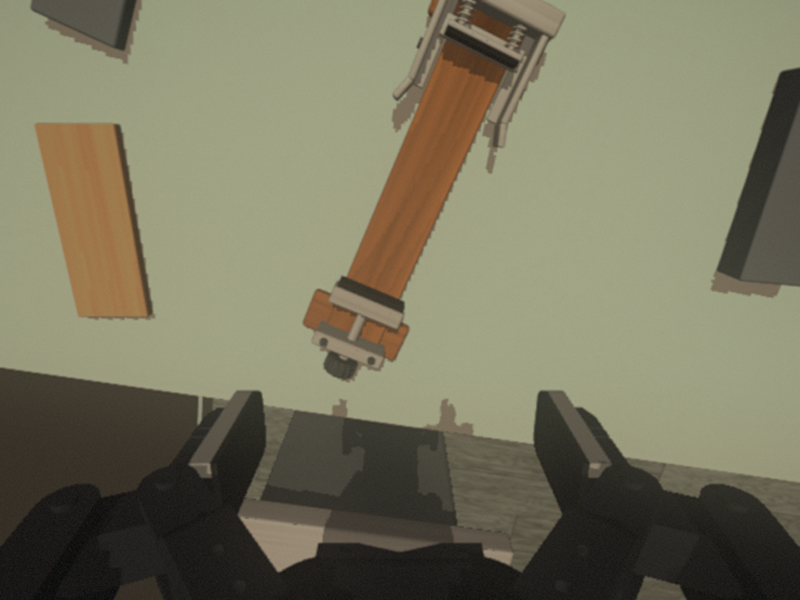

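```bash
python3 - <<'E'
from h import *
f=np.load("w1.npy",allow_pickle=True).item()
crop(f,230,0,470,180,3.3,"w1a.png");crop(f,230,160,470,340,3.3,"w1b.png")
E
```

```text
(no output)
```

View pics/w1a.png

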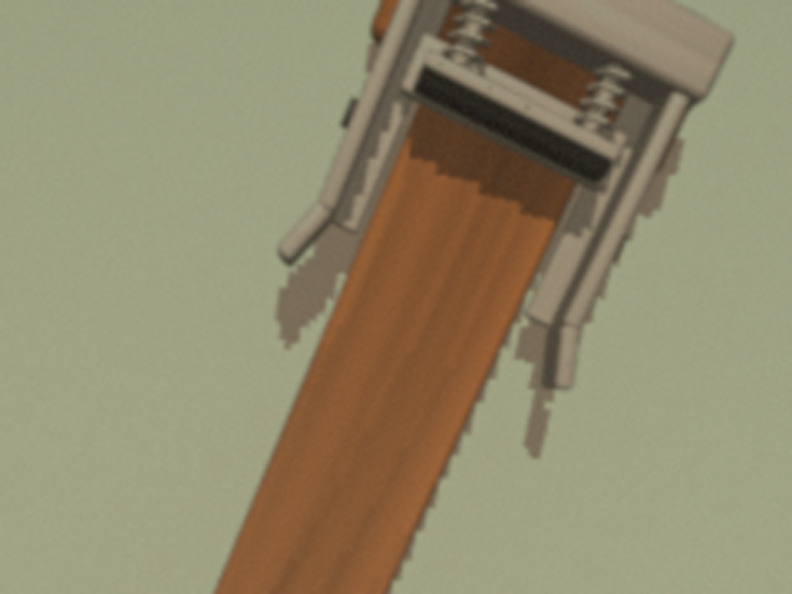

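View pics/w1b.png

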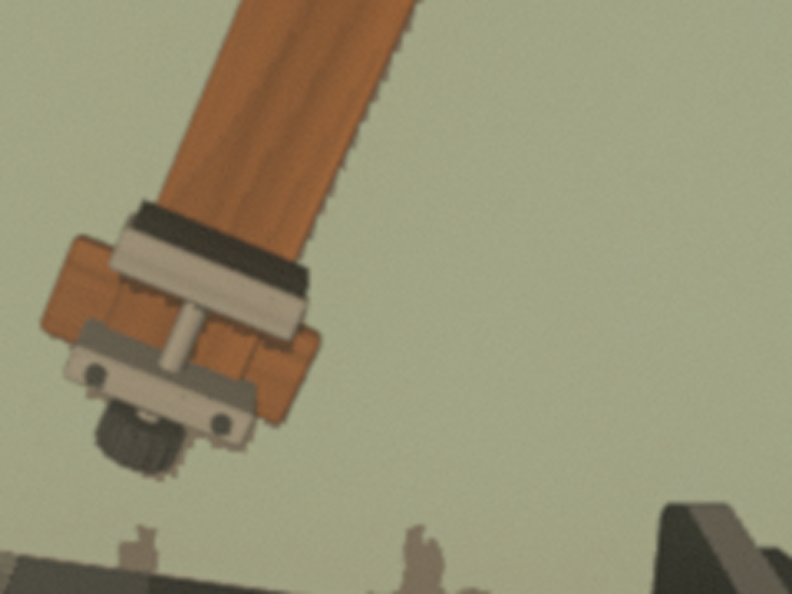

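```bash
cat > hold.py <<'E'
from h import *
f=np.load("w1.npy",allow_pickle=True).item()
A=lambda l:np.array(l,float)/3.3+[230,0]-.5
B=lambda l:np.array(l,float)/3.3+[230,160]-.5
left=np.r_[A([[215,594],[325,345],[400,165]]),B([[160,198],[205,90]])]
right=np.r_[A([[390,594],[470,420],[565,200]]),B([[300,258],[360,125]])]
l=back(f,left,16);r=back(f,right,16)
jb=back(f,A([[413,97],[604,183]]),24); jt=back(f,A([[425,68],[615,155]]),36)
nb=back(f,B([[148,200],[308,268]]),16)
tip=back(f,A([[283,258],[563,388]]),34)
def res(p):
    c,s=np.cos(p[2]),np.sin(p[2]); T=lambda q:np.c_[(q[:,0]-p[0])*c+(q[:,1]-p[1])*s,-(q[:,0]-p[0])*s+(q[:,1]-p[1])*c]
    return T
def cost(p):
    T=res(p); return np.r_[T(l)[:,1]-23,T(r)[:,1]+23,T(jb)[:,0]-85,T(nb)[:,0]+96,T(jb)[:,1].mean()]
s=least_squares(cost,[507,0,-.22]); print(s.x.round(4)); T=res(s.x)
for n,q in dict(l=l,r=r,jb=jb,jt=jt,nb=nb,tip=tip).items(): print(n,T(q).round(1).tolist())
E
python3 hold.py
```

```text
[ 5.051957e+02 -1.118700e+00 -2.498000e-01]
l [[-51.7, 23.2], [22.9, 21.9], [71.1, 22.1], [-94.9, 23.0], [-59.3, 23.1]]
r [[-31.3, -23.1], [21.3, -22.9], [81.1, -21.1], [-95.3, -23.0], [-50.5, -22.4]]
jb [[85.0, 25.8], [87.1, -27.3]]
jt [[89.3, 25.8], [91.2, -25.0]]
nb [[-96.9, 26.1], [-97.2, -26.5]]
tip [[37.1, 40.3], [37.9, -39.1]]
```

```bash
python3 - <<'E'
from h import *
f=np.load("w1.npy",allow_pickle=True).item()
p=np.array([[37,124],[116,124],[148,317],[79,317]],float)/1.25-.5
b=back(f,p,10); print(b.round(1),b.mean(0),[round(float(np.linalg.norm(b[i]-b[(i+1)%4])),1) for i in range(4)])
d=(b[0]+b[1]-b[2]-b[3]); print(np.arctan2(d[1],d[0]))
E
python3 to.py 424 242 120 -2.986
```

```text
[[492.8 282.5  10. ]
 [502.2 226.   10. ]
 [354.2 203.6  10. ]
 [344.8 259.9  10. ]] [423.51546404 243.00981558  10.        ] [57.3, 149.7, 57.0, 149.7]
0.15117184451077664
t 1.88 p [444.2   8.2 231.3] yaw -2.9783 grip 85.3 F [ 0.2 -0.8  0.5]
need dx dy dz yaw [-0.121  0.741 -1.56 ] 0.004  rows~ 6.2
```

```bash
python3 -m jog '[{"dx":-0.08,"dy":0.3,"dz":-1,"yaw":0},{"dx":-0.08,"dy":0.3,"dz":-1,"yaw":0},{"dx":-0.08,"dy":0.3,"dz":-1,"yaw":0},{"dx":-0.08,"dy":0.3,"dz":-1,"yaw":0}]' 1
python3 to.py 424 242.5 60 -2.989
```

```text
t: 2.22
ee_pos: [431.5, 158.7, 185.5]
eef_rot: [-1.571, -0.0, -2.982]
force: [0.2, -0.5, -0.7]
grip_width: 85.1
t 2.22 p [431.5 158.7 185.5] yaw -2.9817 grip 85.1 F [ 0.2 -0.5 -0.7]
need dx dy dz yaw [-0.04   0.837 -0.559] 0.003  rows~ 3.6
```

```bash
python3 -m jog '[{"dx":-0.04,"dy":0.1,"dz":-0.56,"yaw":0.003},{"dx":-0.04,"dy":0.3,"dz":-0.56,"yaw":0.003},{"dx":-0.04,"dy":0.83,"dz":-0.56,"yaw":0.003},{"dx":-0.04,"dy":0.83,"dz":-0.56,"yaw":0.003},{"dx":-0.04,"dy":0.83,"dz":-0.56,"yaw":0.003},{"dx":-0.04,"dy":0.83,"dz":-0.56,"yaw":0.003}]' 1
python3 to.py 424 242.5 3 -2.989
python3 - <<'E'
from h import *
f=arm.grab_frame("wrist"); np.save("w2.npy",f,allow_pickle=True); crop(f,0,0,640,480,1.25,"w2.png",proj(f,box(424,242.5,.153,150,58,10)))
E
```

```text
t: 2.72
ee_pos: [421.7, 240.1, 58.4]
eef_rot: [-1.569, -0.008, -2.987]
force: [-0.3, -0.1, 0.6]
grip_width: 85.6
t 2.72 p [421.7 240.1  58.4] yaw -2.9869 grip 85.6 F [-0.3 -0.1  0.6]
need dx dy dz yaw [-0.02   0.369 -0.014] 0.001  rows~ 1.3
```

View pics/w2.png

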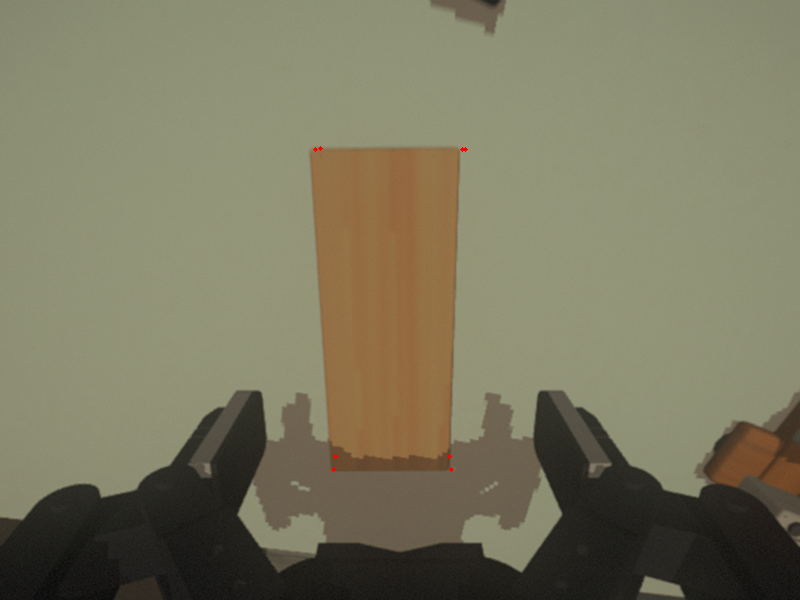

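```bash
python3 -m jog '[{"dx":-0.01,"dy":0.2,"dz":-0.014,"yaw":0},{"dx":-0.01,"dy":0.34,"dz":-0.014,"yaw":0},{"dx":-0.01,"dy":0.36,"dz":-0.014,"yaw":0},{"dx":-0.01,"dy":0.36,"dz":-0.014,"yaw":0}]' 0.82
python3 -m jog '[{"dx":0,"dy":0.03,"dz":0,"yaw":0},{"dx":0,"dy":0.03,"dz":0,"yaw":0}]'
python3 - <<'E'
from h import *
f=arm.grab_frame("wrist"); crop(f,0,0,640,480,1.25,"w3.png"); f=arm.grab_frame("side"); crop(f,180,120,300,210,6.6,"s3.png")
E
```

```text
t: 3.1
ee_pos: [426.5, 244.0, 9.3]
eef_rot: [-1.571, 0.001, -2.987]
force: [-0.4, -0.5, 0.1]
grip_width: 70.1
t: 3.27
ee_pos: [427.0, 244.8, 5.4]
eef_rot: [-1.572, 0.004, -2.986]
force: [0.3, -0.9, 0.5]
grip_width: 70.1
```

View pics/w3.png

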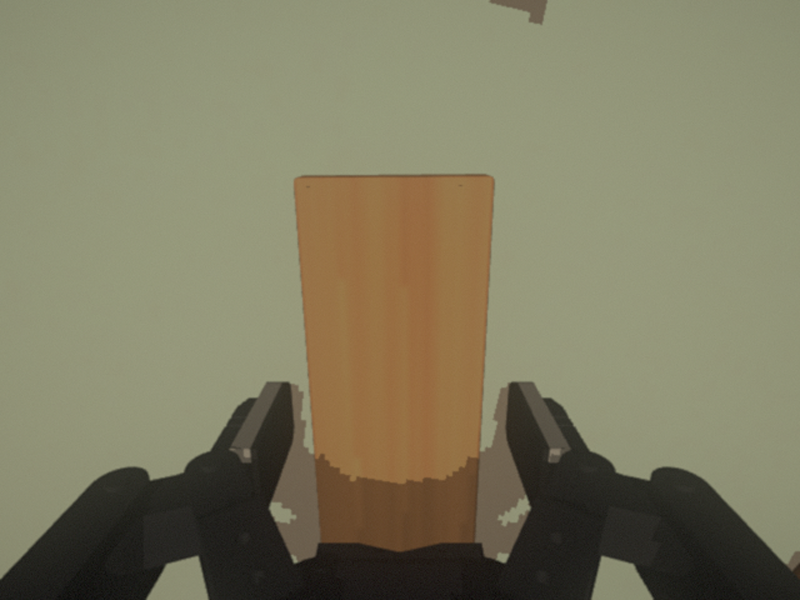

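View pics/s3.png

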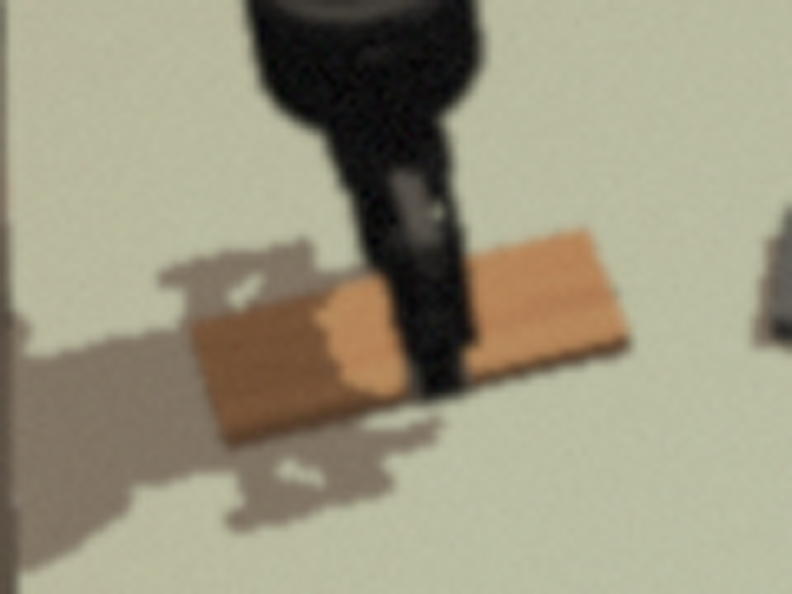

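```bash
python3 -m jog '[{"dx":0,"dy":0.02,"dz":-0.01,"yaw":0},{"dx":0,"dy":0.04,"dz":-0.01,"yaw":0},{"dx":0,"dy":0.04,"dz":-0.01,"yaw":0}]'
python3 -m jog '[{"dx":0,"dy":0.015,"dz":0,"yaw":0},{"dx":0,"dy":0.03,"dz":0,"yaw":0},{"dx":0,"dy":0.03,"dz":0,"yaw":0}]'
```

```text
t: 3.62
ee_pos: [424.5, 246.0, -3.1]
eef_rot: [-1.571, -0.001, -2.985]
force: [-0.2, 0.3, 0.1]
grip_width: 70.6
t: 3.87
ee_pos: [424.8, 246.1, -7.6]
eef_rot: [-1.571, -0.0, -2.985]
force: [0.5, -0.1, 0.0]
grip_width: 70.0
```

```bash
python3 -m jog '[{"dx":0,"dy":0.012,"dz":0.02,"yaw":0},{"dx":0,"dy":0.012,"dz":0.02,"yaw":0}]'; python3 -m jog '[{"dx":0,"dy":0.012,"dz":0,"yaw":0},{"dx":0,"dy":0.012,"dz":0,"yaw":0}]'
```

```text
t: 4.03
ee_pos: [426.3, 244.2, -7.7]
eef_rot: [-1.573, 0.002, -2.986]
force: [-2.2, 3.7, 5.6]
grip_width: 70.1
t: 4.2
ee_pos: [426.3, 244.2, -7.9]
eef_rot: [-1.572, -0.0, -2.986]
force: [-8.7, -0.1, 19.9]
grip_width: 70.2
```

```bash
python3 -m jog '[{"dx":0,"dy":-0.058,"dz":0,"yaw":0},{"dx":0,"dy":-0.058,"dz":0,"yaw":0},{"dx":0,"dy":-0.058,"dz":0,"yaw":0}]'; python3 -m jog '[{"dx":0,"dy":0,"dz":0,"yaw":0},{"dx":0,"dy":0,"dz":0,"yaw":0},{"dx":0,"dy":0,"dz":0,"yaw":0},{"dx":0,"dy":0,"dz":0,"yaw":0},{"dx":0,"dy":0,"dz":0,"yaw":0}]' 0.5 40
```

```text
t: 4.45
ee_pos: [425.8, 243.1, -1.8]
eef_rot: [-1.571, 0.001, -2.985]
force: [-0.6, -0.4, -0.9]
grip_width: 69.9
t: 4.87
ee_pos: [425.4, 243.0, -2.3]
eef_rot: [-1.571, -0.0, -2.985]
force: [0.7, -0.9, 1.5]
grip_width: 56.7
```

```bash
python3 -m jog '[{"dx":0,"dy":-0.2,"dz":0,"yaw":0},{"dx":0,"dy":-0.3,"dz":0,"yaw":0},{"dx":0,"dy":-0.4,"dz":0,"yaw":0},{"dx":0,"dy":-0.4,"dz":0,"yaw":0},{"dx":0,"dy":-0.4,"dz":0,"yaw":0}]' 0.5 40
python3 - <<'E'
from h import *
f=arm.grab_frame("wrist"); crop(f,0,0,640,480,1.25,"w4.png"); f=arm.grab_frame("side"); crop(f,180,120,300,210,6.6,"s4.png")
E
```

```text
t: 5.28
ee_pos: [425.6, 243.2, 57.9]
eef_rot: [-1.571, 0.001, -2.985]
force: [-0.0, -0.3, -1.3]
grip_width: 57.0
```

View pics/w4.png

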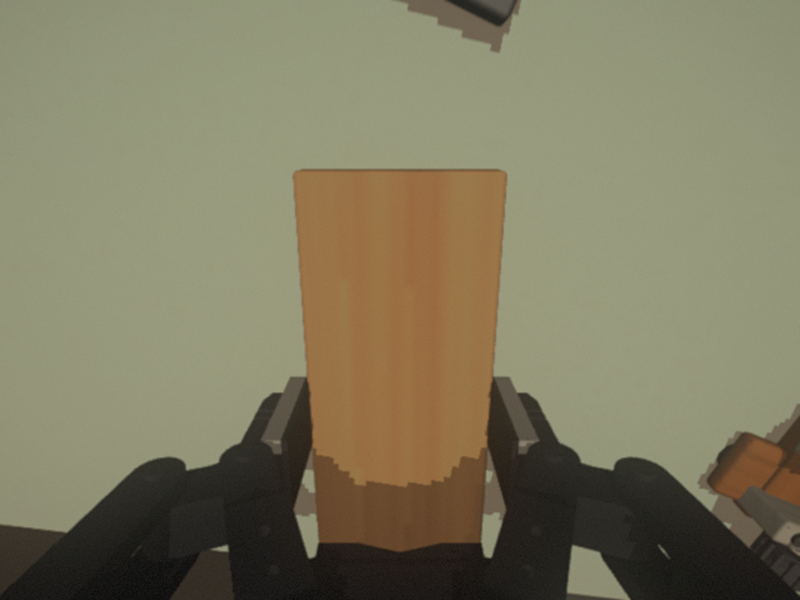

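View pics/s4.png

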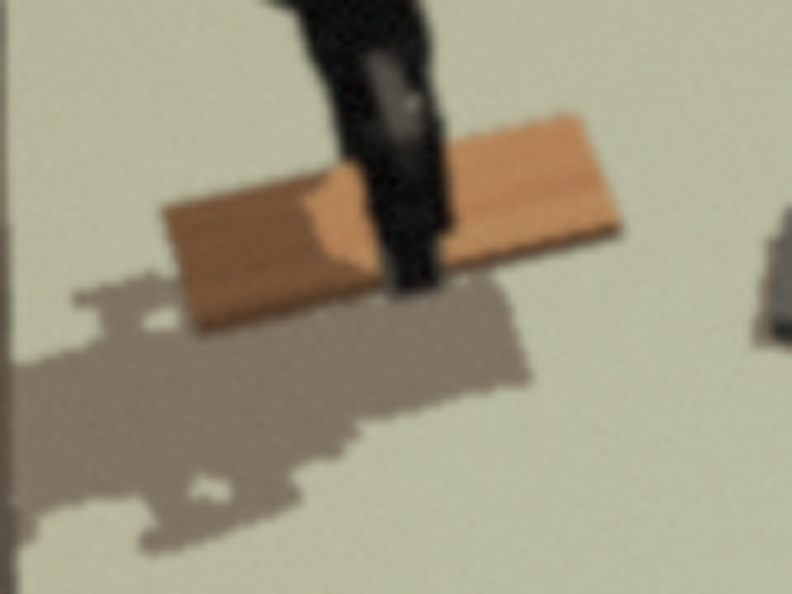

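```bash
python3 - <<'E'
from h import *
f=arm.grab_frame("wrist");s=arm.state()
z=s["ee_pos"][2]+2.3+10
b=back(f,np.array([[295,171],[505,171]])/1.25-.5,z); m=b.mean(0)
yaw=s["eef_rot"][2]+np.pi; d=np.array([np.cos(yaw),np.sin(yaw)]); e=m[:2]-s["ee_pos"][:2]
print(s["ee_pos"],b.round(1),"len",np.linalg.norm(b[0]-b[1]),"fwd",e@d,"lat",e@[-d[1],d[0]],"edge yaw",np.arctan2(*(b[0]-b[1])[[1,0]])-np.pi/2-yaw)
E
python3 to.py 495.5 1.4 90 2.8916
```

```text
[424.14950926 242.62101982  56.12379924] [[492.8 280.6  68.4]
 [501.6 224.6  68.4]] len 56.67901472918292 fwd 73.70082120361603 lat -1.5038774288800527 edge yaw 0.0001849952631669538
t 5.43 p [424.1 242.6  56.1] yaw -2.9853 grip 56.6 F [ 0.1 -0.6 -0.2]
need dx dy dz yaw [-0.219 -0.225  1.663] 0.194  rows~ 6.1
```

```bash
python3 -m jog '[{"dx":0,"dy":-0.23,"dz":0.2,"yaw":0},{"dx":-0.1,"dy":-0.23,"dz":0.9,"yaw":0.1},{"dx":-0.1,"dy":-0.23,"dz":0.9,"yaw":0.1},{"dx":-0.1,"dy":-0.23,"dz":0.9,"yaw":0.1},{"dx":-0.1,"dy":-0.23,"dz":0.9,"yaw":0.1}]' 
python3 to.py 495.5 2.4 90 2.8916
```

```text
t: 5.85
ee_pos: [461.8, 108.4, 91.6]
eef_rot: [-1.569, -0.001, 3.084]
force: [-0.3, 0.8, -2.0]
grip_width: 56.9
t 5.85 p [461.8 108.4  91.6] yaw 3.0836 grip 56.9 F [-0.3  0.8 -2. ]
need dx dy dz yaw [-0.265  0.012  0.692] 0.092  rows~ 2.7
```

```bash
python3 -m jog '[{"dx":-0.26,"dy":0,"dz":0.69,"yaw":0.092},{"dx":-0.26,"dy":0,"dz":0.69,"yaw":0.092},{"dx":-0.26,"dy":0,"dz":0.69,"yaw":0.092},{"dx":-0.26,"dy":0,"dz":0.69,"yaw":0.092},{"dx":-0.26,"dy":0,"dz":0.69,"yaw":0.092},{"dx":-0.26,"dy":0,"dz":0.69,"yaw":0.092}]' 
python3 to.py 495.5 2.4 65 2.8916
python3 - <<'E'
from h import *
f=arm.grab_frame("wrist");np.save("w5.npy",f,allow_pickle=True); crop(f,0,0,640,480,1.25,"w5.png"); f=arm.grab_frame("side"); crop(f,200,180,380,300,4.4,"s5.png")
E
```

```text
t: 6.35
ee_pos: [493.7, 7.4, 91.2]
eef_rot: [-1.571, -0.003, 2.896]
force: [0.3, -0.6, -0.5]
grip_width: 56.5
t 6.35 p [493.7   7.4  91.2] yaw 2.8959 grip 56.5 F [ 0.3 -0.6 -0.5]
need dx dy dz yaw [-0.02   0.174  0.03 ] 0.002  rows~ 0.6
```

View pics/w5.png

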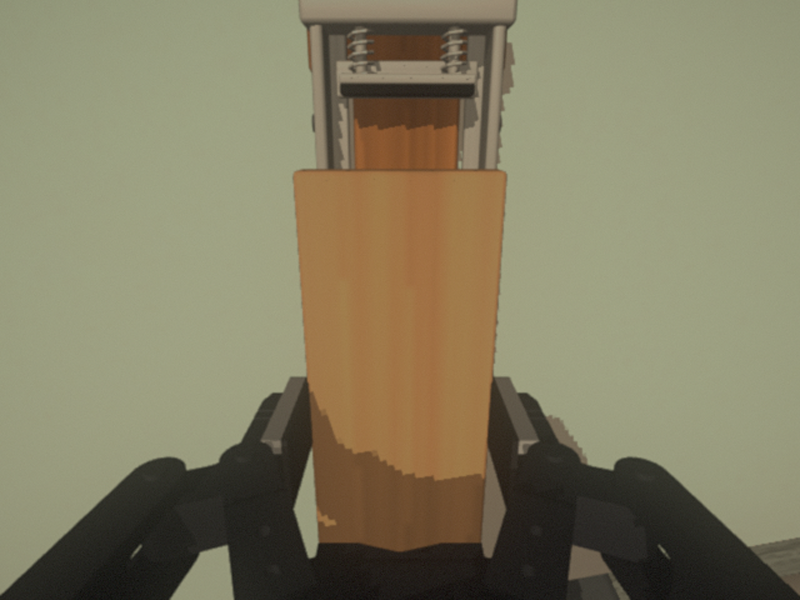

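View pics/s5.png

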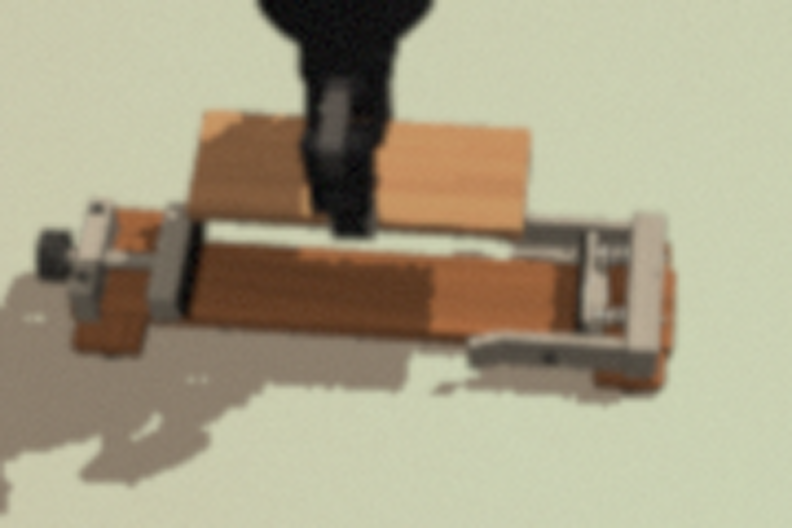

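```bash
python3 -m jog '[{"dx":0,"dy":0.1,"dz":0.02,"yaw":0},{"dx":0,"dy":0.16,"dz":0.02,"yaw":0},{"dx":0,"dy":0.16,"dz":0.02,"yaw":0},{"dx":0,"dy":0.16,"dz":0.02,"yaw":0}]' 
python3 to.py 495.5 2.4 40 2.8916
python3 - <<'E'
from h import *
f=arm.grab_frame("wrist");f=arm.grab_frame("wrist");np.save("w6.npy",f,allow_pickle=True); crop(f,0,0,640,480,1.25,"w6.png"); f=arm.grab_frame("side"); crop(f,200,180,380,300,4.4,"s6.png")
E
```

```text
t: 6.78
ee_pos: [492.9, 4.6, 67.4]
eef_rot: [-1.571, -0.002, 2.897]
force: [-0.6, -0.5, -1.2]
grip_width: 56.8
t 6.78 p [492.9   4.6  67.4] yaw 2.8969 grip 56.8 F [-0.6 -0.5 -1.2]
need dx dy dz yaw [-0.021  0.183  0.01 ] 0.003  rows~ 0.7
```

View pics/w6.png

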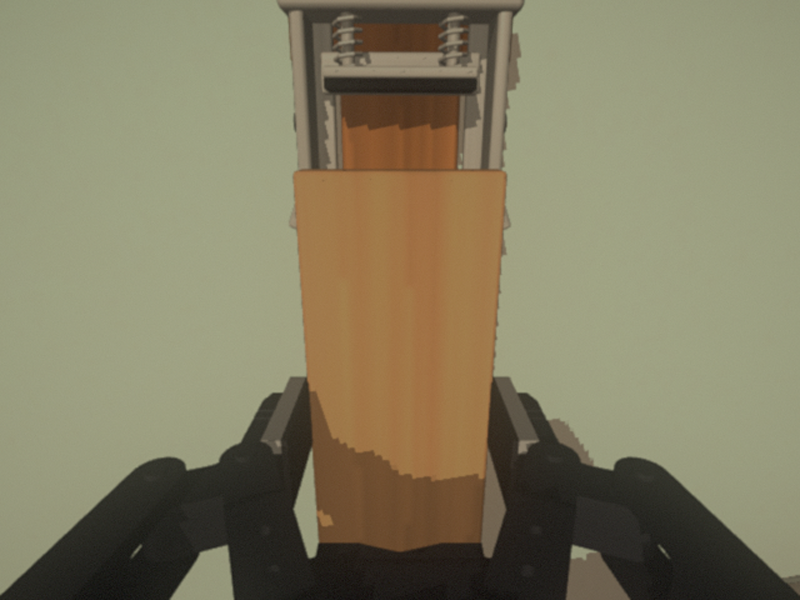

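View pics/s6.png

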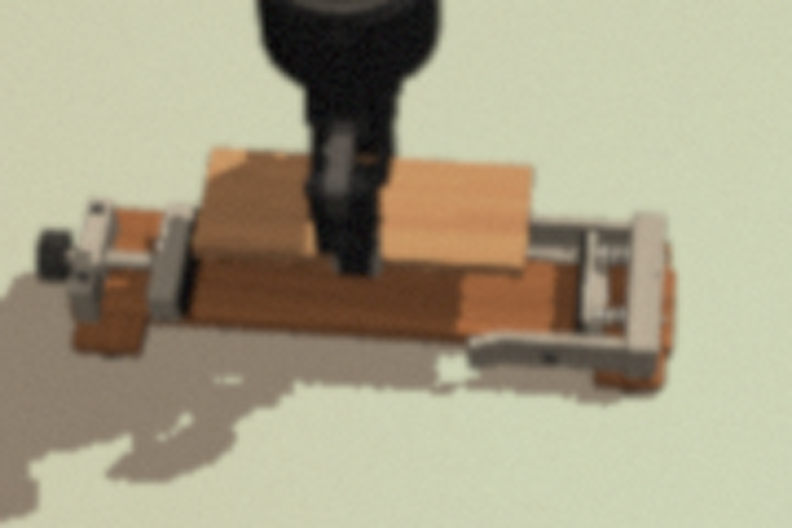

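```bash
python3 - <<'E'
from h import *
f=np.load("w6.npy",allow_pickle=True).item()
s=arm.state();print(s["ee_pos"],s["eef_rot"])
zt=s["ee_pos"][2]
a=back(f,np.array([[295,171],[505,171]])/1.25-.5,zt+12.3); b=back(f,np.array([[324,93],[477,93]])/1.25-.5,24)
m=b.mean(0)-a.mean(0); yaw=s["eef_rot"][2]+np.pi; d=np.array([np.cos(yaw),np.sin(yaw)])
print(a.round(1),b.round(1),"gap",m[:2]@d,"lat",m[:2]@[-d[1],d[0]],"widths",np.linalg.norm(a[0]-a[1]),np.linalg.norm(b[0]-b[1]))
E
python3 to.py 495.5 2.4 20 2.8916
```

```text
[494.34890741   4.04189506  68.99756784] [-1.57097696e+00  9.17798347e-04  2.89627612e+00]
[[572.   12.   81.3]
 [558.4 -42.7  81.3]] [[595.5   5.8  24. ]
 [581.9 -48.7  24. ]] gap 24.27850070652181 lat -0.18677672799302866 widths 56.306467096927165 56.113005811673524
t 6.93 p [494.3   4.   69. ] yaw 2.8963 grip 56.6 F [-0.1 -0.4 -1.1]
need dx dy dz yaw [-0.01   0.327  0.009] 0.002  rows~ 1.2
```

```bash
python3 -m jog '[{"dx":-0.02,"dy":0.1,"dz":0,"yaw":0},{"dx":-0.02,"dy":0.2,"dz":0,"yaw":0},{"dx":-0.02,"dy":0.28,"dz":0,"yaw":0},{"dx":-0.02,"dy":0.31,"dz":0,"yaw":0},{"dx":-0.02,"dy":0.31,"dz":0,"yaw":0}]' 
python3 to.py 495.5 2.4 14 2.8916
python3 - <<'E'
from h import *
f=arm.grab_frame("wrist");f=arm.grab_frame("wrist");np.save("w7.npy",f,allow_pickle=True); crop(f,0,0,640,480,1.25,"w7.png")
E
```

```text
t: 7.35
ee_pos: [495.7, 3.2, 20.6]
eef_rot: [-1.571, -0.003, 2.896]
force: [-0.1, -0.4, 0.0]
grip_width: 56.7
t 7.35 p [495.7   3.2  20.6] yaw 2.8958 grip 56.7 F [-0.1 -0.4  0. ]
need dx dy dz yaw [-0.     0.044  0.006] 0.002  rows~ 0.2
```

View pics/w7.png

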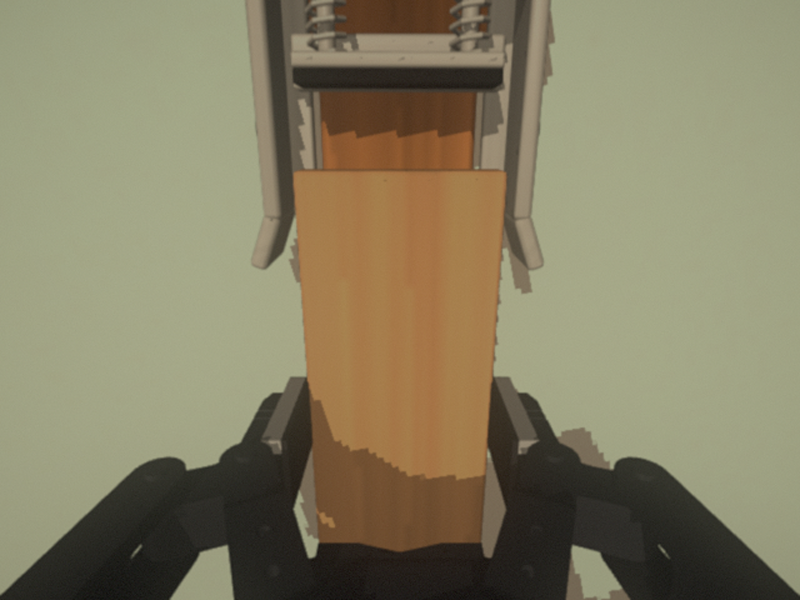

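```bash
python3 -m jog '[{"dx":0,"dy":0.02,"dz":0,"yaw":0},{"dx":0,"dy":0.04,"dz":0,"yaw":0},{"dx":0,"dy":0.04,"dz":0,"yaw":0}]' 
python3 -m jog '[{"dx":0,"dy":0.013,"dz":0,"yaw":0},{"dx":0,"dy":0.013,"dz":0,"yaw":0}]' 
```

```text
t: 7.7
ee_pos: [496.8, 3.0, 15.8]
eef_rot: [-1.571, -0.0, 2.896]
force: [-0.7, -0.9, -0.9]
grip_width: 56.7
t: 7.87
ee_pos: [496.8, 3.0, 13.8]
eef_rot: [-1.571, -0.0, 2.896]
force: [-0.5, -0.2, -0.7]
grip_width: 56.8
```

```bash
python3 -m jog '[{"dx":0,"dy":0.01,"dz":0,"yaw":0},{"dx":0,"dy":0.01,"dz":0,"yaw":0}]' 
python3 -m jog '[{"dx":-0.04,"dy":0,"dz":0,"yaw":0},{"dx":-0.08,"dy":0,"dz":0,"yaw":0},{"dx":-0.11,"dy":0,"dz":0,"yaw":0},{"dx":-0.11,"dy":0,"dz":0,"yaw":0}]' 
```

```text
t: 8.03
ee_pos: [497.2, 3.0, 13.8]
eef_rot: [-1.571, -0.001, 2.896]
force: [-5.0, 0.3, 7.0]
grip_width: 56.8
t: 8.37
ee_pos: [514.5, -1.3, 13.8]
eef_rot: [-1.571, 0.003, 2.896]
force: [0.7, 0.6, 4.5]
grip_width: 56.5
```

```bash
python3 -m jog '[{"dx":-0.02,"dy":0,"dz":0,"yaw":0},{"dx":-0.02,"dy":0,"dz":0,"yaw":0}]' 
python3 -m jog '[{"dx":-0.02,"dy":0,"dz":0,"yaw":0},{"dx":-0.02,"dy":0,"dz":0,"yaw":0}]' 
python3 - <<'E'
from h import *
f=arm.grab_frame("wrist");f=arm.grab_frame("wrist");np.save("w8.npy",f,allow_pickle=True); crop(f,0,0,640,480,1.25,"w8.png")
E
```

```text
t: 8.53
ee_pos: [516.4, -1.7, 13.8]
eef_rot: [-1.571, 0.0, 2.896]
force: [-3.5, 0.9, 8.1]
grip_width: 56.5
t: 8.7
ee_pos: [516.5, -1.7, 13.7]
eef_rot: [-1.571, -0.008, 2.896]
force: [-13.4, 2.7, 19.4]
grip_width: 56.8
```

View pics/w8.png

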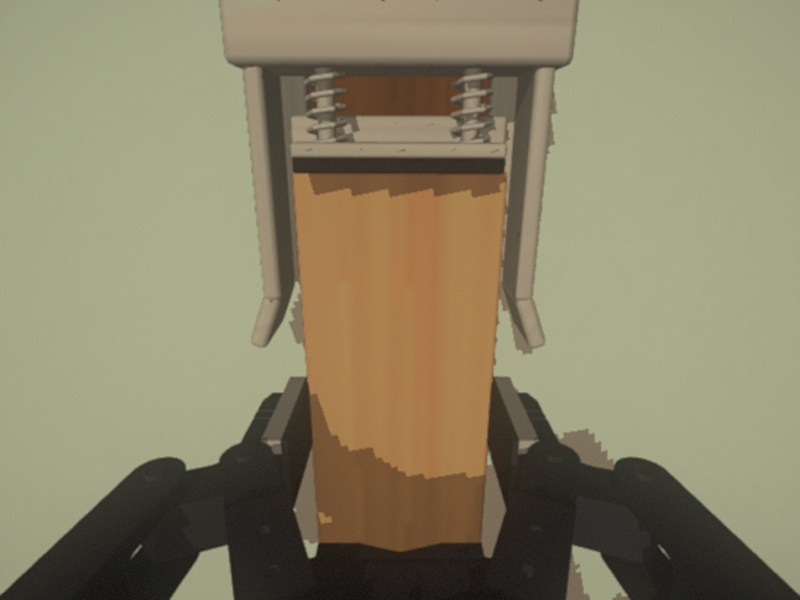

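```bash
python3 -m jog '[{"dx":0.015,"dy":-0.01,"dz":0,"yaw":0},{"dx":0.015,"dy":-0.01,"dz":0,"yaw":0}]' 
python3 -m jog '[{"dx":0,"dy":0,"dz":0,"yaw":0},{"dx":0,"dy":0,"dz":0,"yaw":0},{"dx":0,"dy":0,"dz":0,"yaw":0}]' 0.9
python3 -m jog '[{"dx":0,"dy":-0.2,"dz":0,"yaw":0},{"dx":0,"dy":-0.4,"dz":0,"yaw":0},{"dx":0,"dy":-0.6,"dz":0,"yaw":0},{"dx":0,"dy":-0.7,"dz":0,"yaw":0},{"dx":0,"dy":-0.7,"dz":0,"yaw":0},{"dx":0,"dy":-0.7,"dz":0,"yaw":0}]' 1
python3 - <<'E'
from h import *
f=arm.grab_frame("wrist");f=arm.grab_frame("wrist");np.save("w9.npy",f,allow_pickle=True); crop(f,0,0,640,480,1.25,"w9.png"); print(arm.state()["ee_pos"],arm.state()["eef_rot"])
E
python3 to.py 631 230.5 120 2.894
```

```text
t: 8.97
ee_pos: [516.2, -1.7, 14.0]
eef_rot: [-1.571, 0.0, 2.896]
force: [0.5, 0.2, -1.1]
grip_width: 56.7
t: 9.22
ee_pos: [516.5, -2.0, 13.8]
eef_rot: [-1.571, 0.0, 2.896]
force: [-0.5, -0.6, -0.7]
grip_width: 77.1
t: 9.72
ee_pos: [517.2, -2.1, 119.7]
eef_rot: [-1.571, 0.002, 2.896]
force: [-0.7, 0.0, -1.1]
grip_width: 85.5
[515.41215826  -1.7705527  117.13473996] [-1.57052792e+00 -2.82287747e-03  2.89572243e+00]
t 9.82 p [515.4  -1.8 117.1] yaw 2.8957 grip 85.4 F [-0.4 -0.2 -0.3]
need dx dy dz yaw [-0.37  -0.021 -1.689] 0.001  rows~ 6.2
```

View pics/w9.png

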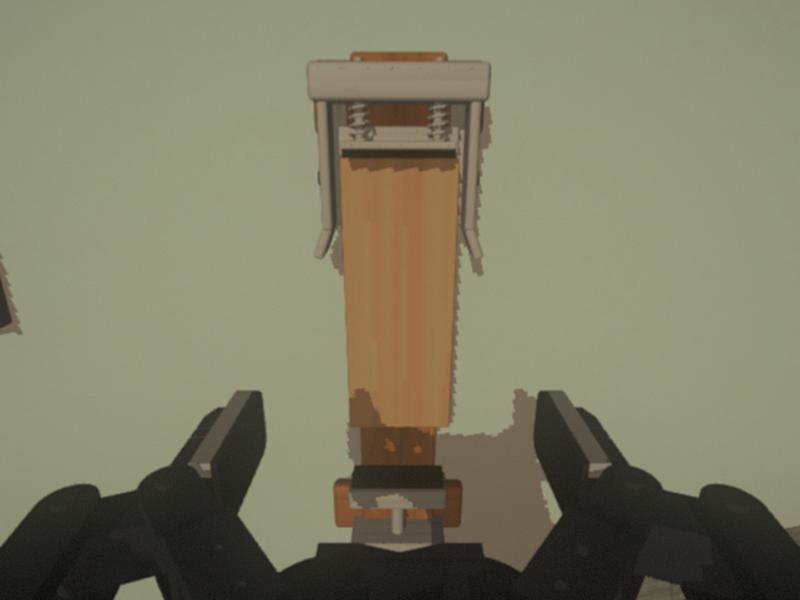

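Plate seated against the lip and centred (far edge at row 157, edges at columns 341–458). Now the worn stone.

```bash
python3 -m jog '[{"dx":-0.2,"dy":-0.1,"dz":-0.95,"yaw":0},{"dx":-0.2,"dy":-0.1,"dz":-0.95,"yaw":0},{"dx":-0.2,"dy":-0.1,"dz":-0.95,"yaw":0},{"dx":-0.2,"dy":-0.1,"dz":-0.95,"yaw":0},{"dx":-0.2,"dy":-0.1,"dz":-0.95,"yaw":0}]' 1
python3 to.py 631 230.5 90 2.894
```

```text
t: 10.23
ee_pos: [580.7, 132.4, 132.2]
eef_rot: [-1.571, -0.002, 2.9]
force: [0.2, 0.7, 0.4]
grip_width: 85.4
t 10.23 p [580.7 132.4 132.2] yaw 2.8997 grip 85.4 F [0.2 0.7 0.4]
need dx dy dz yaw [-0.17   0.282 -0.715] 0.003  rows~ 2.8
```

```bash
python3 -m jog '[{"dx":-0.17,"dy":0.28,"dz":-0.7,"yaw":0},{"dx":-0.17,"dy":0.28,"dz":-0.7,"yaw":0},{"dx":-0.17,"dy":0.28,"dz":-0.7,"yaw":0},{"dx":-0.17,"dy":0.28,"dz":-0.7,"yaw":0},{"dx":-0.17,"dy":0.28,"dz":-0.7,"yaw":0},{"dx":-0.17,"dy":0.28,"dz":-0.7,"yaw":0}]' 1
python3 to.py 631 230.5 60 2.894
python3 - <<'E'
from h import *
f=arm.grab_frame("wrist");f=arm.grab_frame("wrist");np.save("w10.npy",f,allow_pickle=True); crop(f,0,0,640,480,1.25,"w10.png"); print(arm.state()["ee_pos"],arm.state()["eef_rot"])
E
```

```text
t: 10.73
ee_pos: [629.4, 223.5, 90.2]
eef_rot: [-1.569, -0.003, 2.895]
force: [-0.0, 0.1, 0.1]
grip_width: 85.1
t 10.73 p [629.4 223.5  90.2] yaw 2.8954 grip 85.1 F [-0.   0.1  0.1]
need dx dy dz yaw [ 0.001  0.201 -0.048] 0.001  rows~ 0.7
[630.2522174  223.2800913   92.00388078] [-1.57037720e+00 -1.29473973e-04  2.89446049e+00]
```

View pics/w10.png

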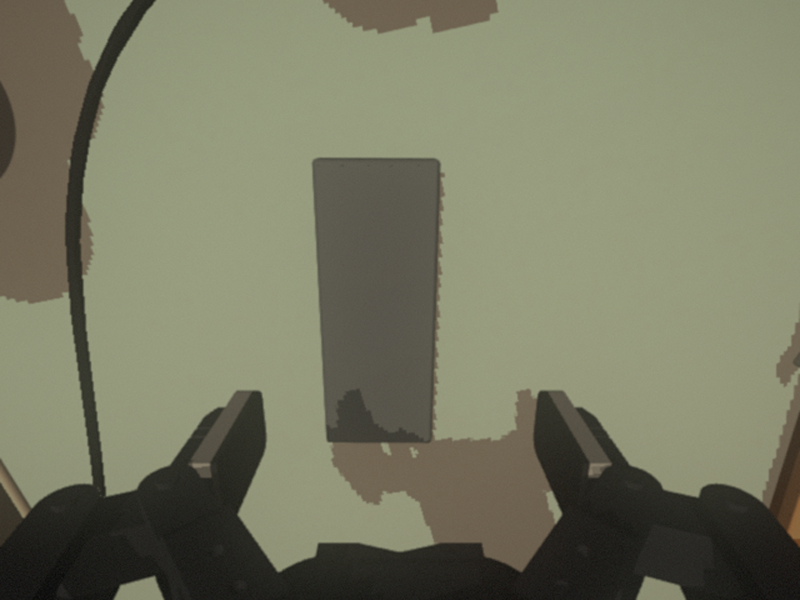

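```bash
python3 - <<'E'
from h import *
f=np.load("w10.npy",allow_pickle=True).item()
s=arm.state(); yaw=s["eef_rot"][2]+np.pi; d=np.array([np.cos(yaw),np.sin(yaw)])
b=back(f,np.array([[313,159],[440,159],[432,441],[327,441]])/1.25-.5,14); e=b.mean(0)[:2]-s["ee_pos"][:2]
print(b.mean(0),e@d,e@[-d[1],d[0]],np.linalg.norm(b[0]-b[1]),np.linalg.norm(b[1]-b[2]))
E
```

```text
[631.78712319 232.09382572  14.        ] -0.6677811247716195 8.921430297050295 57.099974809964266 148.91666467129195
```

```bash
python3 -m jog '[{"dx":0.02,"dy":0.1,"dz":-0.072,"yaw":0},{"dx":0.02,"dy":0.2,"dz":-0.072,"yaw":0},{"dx":0.02,"dy":0.3,"dz":-0.072,"yaw":0},{"dx":0.02,"dy":0.3,"dz":-0.072,"yaw":0}]' 0.85
python3 - <<'E'
from h import *
f=arm.grab_frame("wrist");f=arm.grab_frame("wrist");np.save("w11.npy",f,allow_pickle=True); crop(f,0,0,640,480,1.25,"w11.png"); print(arm.state()["ee_pos"],arm.state()["eef_rot"])
E
```

```text
t: 11.17
ee_pos: [626.6, 234.8, 41.2]
eef_rot: [-1.567, -0.008, 2.896]
force: [-1.6, -0.3, -1.2]
grip_width: 72.5
[628.76368857 235.3429922   44.63619292] [-1.5688879  -0.00341774  2.89566578]
```

View pics/w11.png

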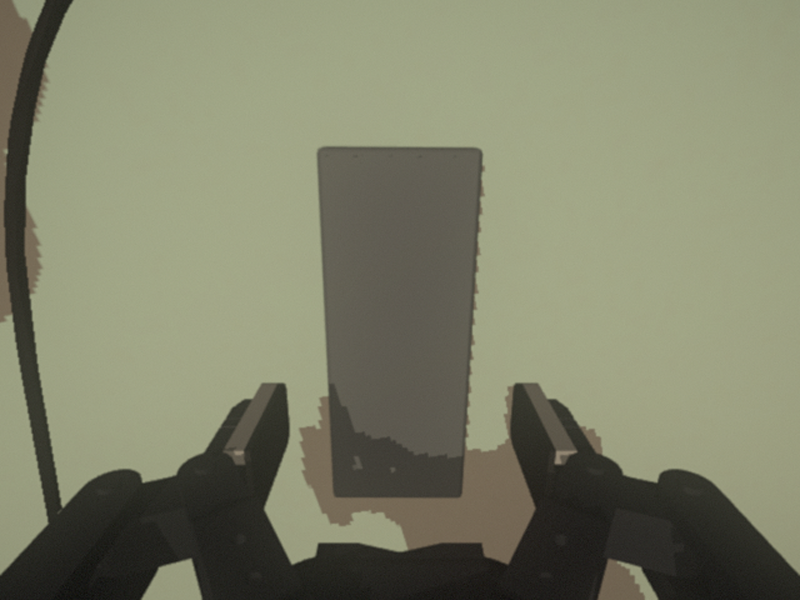

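```bash
python3 -m jog '[{"dx":0,"dy":0.15,"dz":0,"yaw":0},{"dx":0,"dy":0.25,"dz":0,"yaw":0},{"dx":0,"dy":0.28,"dz":0,"yaw":0},{"dx":0,"dy":0.28,"dz":0,"yaw":0},{"dx":0,"dy":0.28,"dz":0,"yaw":0}]' 0.85
python3 -m jog '[{"dx":0,"dy":0,"dz":0,"yaw":0},{"dx":0,"dy":0,"dz":0,"yaw":0}]'
```

```text
t: 11.68
ee_pos: [630.2, 235.8, 4.8]
eef_rot: [-1.571, -0.001, 2.896]
force: [0.1, 0.4, 0.5]
grip_width: 72.2
t: 11.85
ee_pos: [631.2, 236.1, 6.3]
eef_rot: [-1.572, 0.002, 2.896]
force: [0.1, -0.0, -0.1]
grip_width: 72.7
```

```bash
python3 -m jog '[{"dx":0,"dy":0.03,"dz":0,"yaw":0},{"dx":0,"dy":0.04,"dz":0,"yaw":0},{"dx":0,"dy":0.04,"dz":0,"yaw":0}]'
cat > avg.py <<'E'
from h import *
P=[];F=[]
for i in range(6):
    arm.grab_frame("side"); s=arm.state(); P.append(s["ee_pos"]);F.append(s["force"])
P=np.array(P);print(P.mean(0).round(2),P.std(0).round(2),np.mean(F,0).round(2),np.std(F,0).round(2),s["eef_rot"],s["grip_width"],s["t"])
E
python3 avg.py
```

```text
t: 12.1
ee_pos: [629.9, 235.8, -1.5]
eef_rot: [-1.57, -0.001, 2.896]
force: [-0.5, -0.3, 0.2]
grip_width: 72.6
[630.23 235.86  -1.09] [0.14 0.04 0.15] [-0.55 -0.29  0.21] [0.55 0.38 0.4 ] [-1.57086955e+00  1.28742518e-04  2.89573778e+00] 72.58596140438749 12.4
```

TCP is at z = −1.1, as wanted, so I close on the stone.

```bash
python3 -m jog '[{"dx":0,"dy":0,"dz":0,"yaw":0},{"dx":0,"dy":0,"dz":0,"yaw":0},{"dx":0,"dy":0,"dz":0,"yaw":0},{"dx":0,"dy":0,"dz":0,"yaw":0},{"dx":0,"dy":0,"dz":0,"yaw":0},{"dx":0,"dy":0,"dz":0,"yaw":0}]' 0.4 80
python3 avg.py
python3 -m jog '[{"dx":0,"dy":-0.1,"dz":0,"yaw":0},{"dx":0,"dy":-0.3,"dz":0,"yaw":0},{"dx":0,"dy":-0.5,"dz":0,"yaw":0},{"dx":0,"dy":-0.6,"dz":0,"yaw":0},{"dx":0,"dy":-0.6,"dz":0,"yaw":0},{"dx":0,"dy":-0.6,"dz":0,"yaw":0}]'
python3 - <<'E'
from h import *
f=arm.grab_frame("wrist");f=arm.grab_frame("wrist");np.save("w12.npy",f,allow_pickle=True); crop(f,0,0,640,480,1.25,"w12.png"); print(arm.state()["ee_pos"],arm.state()["eef_rot"])
E
python3 to.py 507 1 95 2.896
```

```text
t: 12.9
ee_pos: [630.9, 236.0, -0.3]
eef_rot: [-1.571, 0.001, 2.896]
force: [0.3, 0.7, 4.5]
grip_width: 55.5
[ 6.3088e+02  2.3601e+02 -2.8000e-01] [0.01 0.02 0.01] [0.23 0.22 5.26] [0.34 0.29 0.56] [-1.57140651e+00  1.17481909e-03  2.89581031e+00] 55.77691815139701 13.2
t: 13.7
ee_pos: [630.4, 235.9, 89.3]
eef_rot: [-1.571, 0.001, 2.896]
force: [-0.6, -0.2, -3.3]
grip_width: 56.1
[628.53782729 235.39167735  86.23282397] [-1.56875896 -0.00381631  2.895732  ]
t 13.8 p [628.5 235.4  86.2] yaw 2.8957 grip 55.7 F [-0.9 -0.8 -2.1]
need dx dy dz yaw [ 0.406 -0.053  1.713] -0.0  rows~ 6.3
```

View pics/w12.png

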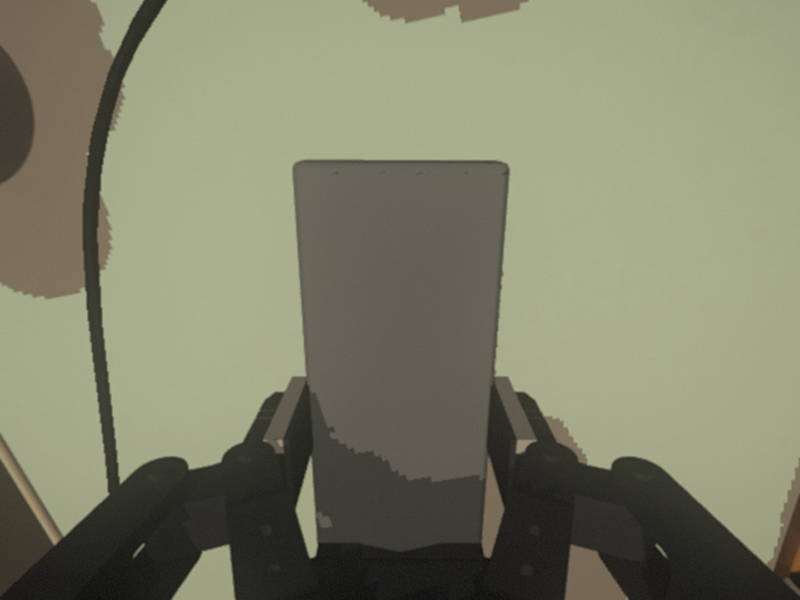

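```bash
python3 - <<'E'
from h import *
f=np.load("w12.npy",allow_pickle=True).item(); 
s=arm.state(); yaw=s["eef_rot"][2]+np.pi; d=np.array([np.cos(yaw),np.sin(yaw)])
T=f["world_from_camera"]; print(T[:3,3], s["ee_pos"])
for z in (86.2,88.5):
    b=back(f,np.array([[294,162],[508,162]])/1.25-.5,z+14.3); e=b.mean(0)[:2]-s["ee_pos"][:2]
    print(e@d,e@[-d[1],d[0]],np.linalg.norm(b[0]-b[1]))
E
```

```text
[708.44796719 214.0567062  231.22824028] [628.53782729 235.39167735  86.23282397]
77.16107863126621 -1.7205312944202715 56.97461928607494
77.25852626427901 -1.712146736266436 55.9722220681371
```

```bash
python3 -m jog '[{"dx":0.2,"dy":-0.05,"dz":0.95,"yaw":0},{"dx":0.2,"dy":-0.05,"dz":0.95,"yaw":0},{"dx":0.2,"dy":-0.05,"dz":0.95,"yaw":0},{"dx":0.2,"dy":-0.05,"dz":0.95,"yaw":0},{"dx":0.2,"dy":-0.05,"dz":0.95,"yaw":0},{"dx":0.2,"dy":-0.05,"dz":0.95,"yaw":0}]'
python3 to.py 506.2 0.75 80 2.896
```

```text
t: 14.3
ee_pos: [564.6, 104.0, 94.0]
eef_rot: [-1.57, -0.004, 2.894]
force: [0.2, 1.1, -2.2]
grip_width: 55.4
t 14.3 p [564.6 104.   94. ] yaw 2.8937 grip 55.4 F [ 0.2  1.1 -2.2]
need dx dy dz yaw [0.209 0.095 0.762] -0.001  rows~ 2.9
```

```bash
python3 -m jog '[{"dx":0.21,"dy":0.09,"dz":0.75,"yaw":0},{"dx":0.21,"dy":0.09,"dz":0.75,"yaw":0},{"dx":0.21,"dy":0.09,"dz":0.75,"yaw":0},{"dx":0.21,"dy":0.09,"dz":0.75,"yaw":0},{"dx":0.21,"dy":0.09,"dz":0.75,"yaw":0},{"dx":0.21,"dy":0.09,"dz":0.75,"yaw":0},{"dx":0.21,"dy":0.09,"dz":0.75,"yaw":0}]'
python3 avg.py
python3 to.py 506.2 0.75 80 2.896
python3 - <<'E'
from h import *
f=arm.grab_frame("wrist");np.save("w13.npy",f,allow_pickle=True); crop(f,0,0,640,480,1.25,"w13.png")
E
```

```text
t: 14.88
ee_pos: [509.2, 4.5, 82.9]
eef_rot: [-1.571, -0.0, 2.897]
force: [-0.9, 0.2, -2.3]
grip_width: 55.5
[509.09   4.32  83.04] [0.15 0.19 0.02] [-0.02 -0.34 -2.41] [0.58 0.59 0.48] [-1.57088352e+00  1.01302095e-04  2.89674897e+00] 55.65405261136922 15.1833
t 15.18 p [508.9   4.   83. ] yaw 2.8967 grip 55.7 F [-0.4 -0.7 -2.6]
need dx dy dz yaw [0.012 0.02  0.025] 0.0  rows~ 0.1
```

View pics/w13.png

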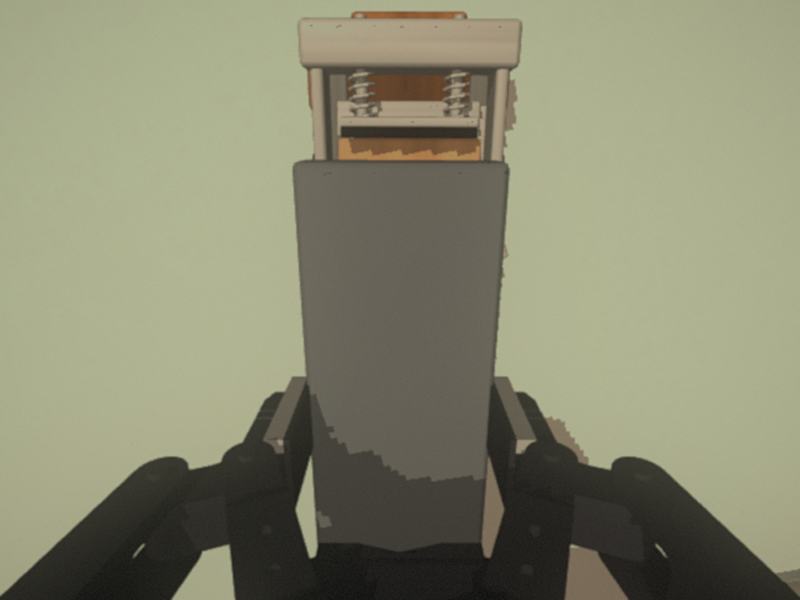

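```bash
python3 -m jog '[{"dx":0.012,"dy":0.1,"dz":0.024,"yaw":0},{"dx":0.012,"dy":0.2,"dz":0.024,"yaw":0},{"dx":0.012,"dy":0.25,"dz":0.024,"yaw":0},{"dx":0.012,"dy":0.25,"dz":0.024,"yaw":0},{"dx":0.012,"dy":0.25,"dz":0.024,"yaw":0}]'
python3 avg.py
python3 - <<'E'
from h import *
f=arm.grab_frame("wrist");np.save("w14.npy",f,allow_pickle=True); crop(f,0,0,640,480,1.25,"w14.png")
E
```

```text
t: 15.65
ee_pos: [505.7, 0.6, 45.2]
eef_rot: [-1.571, -0.001, 2.896]
force: [0.4, 0.4, -2.0]
grip_width: 55.9
[5.0668e+02 3.7000e-01 4.6360e+01] [0.17 0.03 0.21] [ 0.19 -0.05 -2.46] [0.65 0.6  0.22] [-1.57094523e+00  1.50432025e-03  2.89579683e+00] 55.39554761237597 15.95
```

View pics/w14.png

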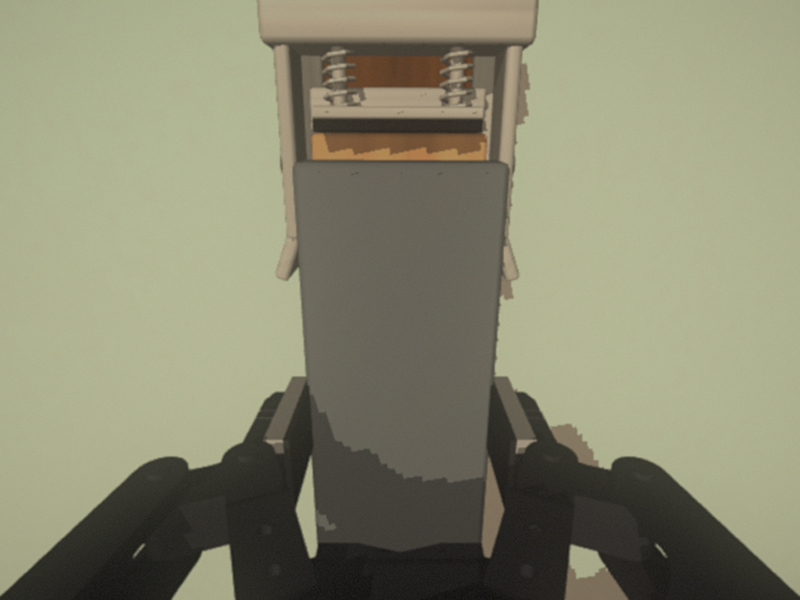

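```bash
python3 -m jog '[{"dx":0,"dy":0.06,"dz":-0.003,"yaw":0},{"dx":0,"dy":0.1,"dz":-0.003,"yaw":0},{"dx":0,"dy":0.12,"dz":-0.003,"yaw":0},{"dx":0,"dy":0.12,"dz":-0.003,"yaw":0},{"dx":0,"dy":0.12,"dz":-0.003,"yaw":0}]'
python3 avg.py
```

```text
t: 16.42
ee_pos: [505.7, 0.9, 26.9]
eef_rot: [-1.571, -0.001, 2.896]
force: [-0.2, -0.4, -2.2]
grip_width: 55.7
[506.05   0.87  27.43] [0.1  0.02 0.15] [-0.3  -0.29 -2.29] [0.54 0.64 0.38] [-1.57081354e+00  1.81376664e-04  2.89578344e+00] 55.843843406363526 16.7167
```

Lowering the last bit in small steps until the −2.3 N of stone weight disappears.

```bash
python3 -m jog '[{"dx":0,"dy":0.008,"dz":0,"yaw":0},{"dx":0,"dy":0.008,"dz":0,"yaw":0}]'; python3 avg.py
python3 -m jog '[{"dx":0,"dy":0.004,"dz":0,"yaw":0},{"dx":0,"dy":0.004,"dz":0,"yaw":0}]'; python3 avg.py
```

```text
t: 16.88
ee_pos: [506.0, 0.9, 26.1]
eef_rot: [-1.571, -0.0, 2.896]
force: [-0.0, 0.0, -3.2]
grip_width: 55.7
[506.02   0.89  26.23] [0.05 0.01 0.05] [-0.26 -0.08 -2.75] [0.27 0.42 0.38] [-1.57079649e+00  4.37716438e-05  2.89581123e+00] 55.65859534914278 17.1833
t: 17.35
ee_pos: [506.2, 0.8, 25.8]
eef_rot: [-1.571, 0.0, 2.896]
force: [-1.6, -0.1, -2.4]
grip_width: 56.0
[506.2    0.84  25.75] [0.01 0.01 0.01] [ 0.56 -0.28 -1.82] [0.5  0.36 0.44] [-1.57081607e+00  3.46417603e-04  2.89573738e+00] 55.45842009538287 17.65
```

```bash
python3 -m jog '[{"dx":0,"dy":0.003,"dz":0,"yaw":0},{"dx":0,"dy":0.003,"dz":0,"yaw":0}]'; python3 avg.py
```

```text
t: 17.82
ee_pos: [506.2, 0.9, 25.7]
eef_rot: [-1.571, -0.0, 2.896]
force: [-1.0, -0.2, 3.4]
grip_width: 55.5
[506.21   0.85  25.73] [0.01 0.01 0.01] [-2.61  0.36  4.83] [0.18 0.45 1.01] [-1.57077887e+00  9.91913894e-05  2.89580527e+00] 55.614125951178615 18.1167
```

```bash
python3 -m jog '[{"dx":-0.02,"dy":-0.002,"dz":0,"yaw":0},{"dx":-0.035,"dy":-0.002,"dz":0,"yaw":0},{"dx":-0.035,"dy":-0.002,"dz":0,"yaw":0}]'; python3 avg.py; python3 avg.py
python3 - <<'E'
from h import *
f=arm.grab_frame("wrist");np.save("w15.npy",f,allow_pickle=True); crop(f,0,0,640,480,1.25,"w15.png")
E
```

```text
t: 18.37
ee_pos: [511.8, -0.5, 25.8]
eef_rot: [-1.571, 0.001, 2.896]
force: [-1.0, 0.9, 2.7]
grip_width: 55.6
[ 5.1173e+02 -5.0000e-01  2.5740e+01] [0.01 0.   0.01] [-0.23  0.59  2.62] [0.59 0.61 0.56] [-1.57095824e+00  1.52867104e-03  2.89573292e+00] 55.576096957009206 18.6667
[ 5.1172e+02 -4.8000e-01  2.5750e+01] [0.02 0.01 0.01] [1.69 0.4  2.16] [0.54 0.37 0.51] [-1.57095578e+00  1.41954760e-03  2.89576034e+00] 55.81655582102229 18.9667
```

View pics/w15.png

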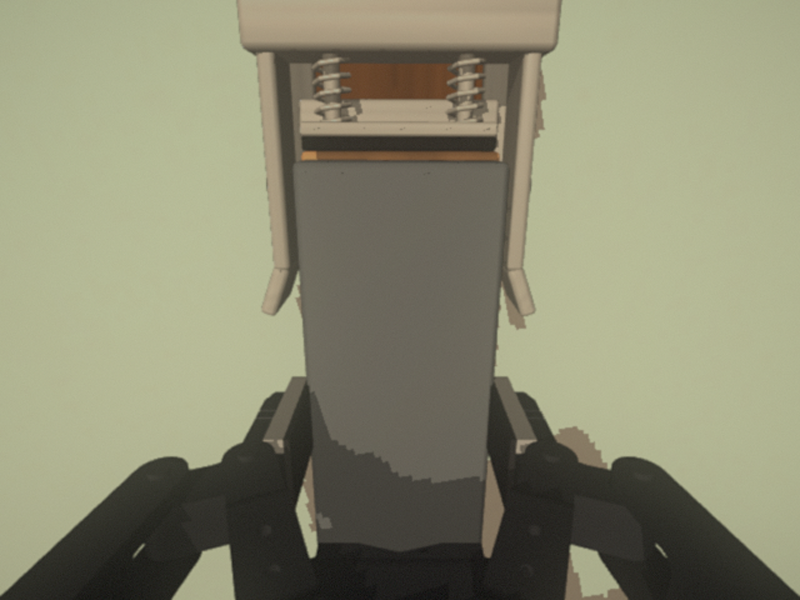

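```bash
cat > push.py <<'E'
from h import *
P=[];F=[]
for i in range(4):
    arm.grab_frame("side"); s=arm.state(); P.append(s["ee_pos"]);F.append(s["force"])
yaw=s["eef_rot"][2]+np.pi; d=np.array([np.cos(yaw),np.sin(yaw)]); P=np.array(P);F=np.array(F)
h=P.mean(0)[:2]-[513.0,-.95]
print("t",round(s["t"],2),"adv past nominal contact",(h@d).round(2),"lat",(h@[-d[1],d[0]]).round(2),"z",P.mean(0)[2].round(2),"Fd",(F[:,:2]@d).round(1),"Flat",(F[:,:2]@[-d[1],d[0]]).mean().round(1),"Fz",F[:,2].round(1),"yaw",s["eef_rot"].round(4))
E
python3 -m jog '[{"dx":-0.01,"dy":-0.001,"dz":0,"yaw":0},{"dx":-0.01,"dy":-0.001,"dz":0,"yaw":0}]'; python3 push.py
python3 -m jog '[{"dx":-0.01,"dy":0,"dz":0,"yaw":0},{"dx":-0.01,"dy":0,"dz":0,"yaw":0}]'; python3 push.py
```

```text
t: 19.18
ee_pos: [511.8, -0.5, 25.7]
eef_rot: [-1.571, -0.003, 2.896]
force: [-2.5, 1.8, 6.8]
grip_width: 55.7
t 19.38 adv past nominal contact -1.28 lat 0.1 z 25.73 Fd [-4.  -3.1 -2.  -2.3] Flat 0.2 Fz [7.1 6.5 6.4 6.2] yaw [-1.5708e+00 -2.6000e-03  2.8957e+00]
t: 19.55
ee_pos: [512.9, -0.8, 25.7]
eef_rot: [-1.571, -0.004, 2.896]
force: [-3.5, 1.5, 7.5]
grip_width: 55.5
t 19.75 adv past nominal contact -0.09 lat 0.1 z 25.73 Fd [-3.8 -5.  -4.4 -4.6] Flat 0.0 Fz [6.8 7.5 7.2 7.1] yaw [-1.5707 -0.0035  2.8958]
```

```bash
python3 -m jog '[{"dx":0,"dy":-0.003,"dz":0,"yaw":0},{"dx":0,"dy":-0.003,"dz":0,"yaw":0}]'; python3 push.py
python3 -m jog '[{"dx":-0.01,"dy":0,"dz":0,"yaw":0},{"dx":-0.01,"dy":0,"dz":0,"yaw":0}]'; python3 push.py
```

```text
t: 19.92
ee_pos: [512.9, -0.8, 25.7]
eef_rot: [-1.571, -0.003, 2.896]
force: [-4.2, 1.4, 5.2]
grip_width: 55.7
t 20.12 adv past nominal contact 0.16 lat 0.09 z 25.73 Fd [-3.1 -4.1 -3.3 -2.4] Flat -0.2 Fz [4.5 5.1 4.3 3.7] yaw [-1.5707e+00 -1.6000e-03  2.8958e+00]
t: 20.28
ee_pos: [515.0, -1.4, 25.8]
eef_rot: [-1.571, -0.002, 2.896]
force: [-4.7, 1.0, 3.1]
grip_width: 55.4
t 20.48 adv past nominal contact 2.02 lat 0.05 z 25.73 Fd [-4.4 -3.9 -4.9 -4.9] Flat 0.3 Fz [3.4 4.6 3.5 4.8] yaw [-1.5707e+00 -1.3000e-03  2.8958e+00]
```

```bash
python3 -m jog '[{"dx":0,"dy":-0.003,"dz":0,"yaw":0},{"dx":0,"dy":-0.003,"dz":0,"yaw":0}]'; python3 push.py
python3 - <<'E'
from h import *
f=arm.grab_frame("wrist");np.save("w16.npy",f,allow_pickle=True); crop(f,170,0,470,225,2.6,"w16.png")
f=np.load("w15.npy",allow_pickle=True).item(); crop(f,170,0,470,225,2.6,"w15c.png")
E
```

```text
t: 20.65
ee_pos: [515.0, -1.4, 25.8]
eef_rot: [-1.571, -0.001, 2.896]
force: [-1.8, 1.7, -0.9]
grip_width: 55.6
t 20.85 adv past nominal contact 2.06 lat 0.02 z 25.82 Fd [-2.4 -2.5 -2.7 -2.5] Flat 0.8 Fz [-1.4 -2.3 -2.6 -2.8] yaw [-1.5707e+00 -8.0000e-04  2.8958e+00]
```

View pics/w16.png

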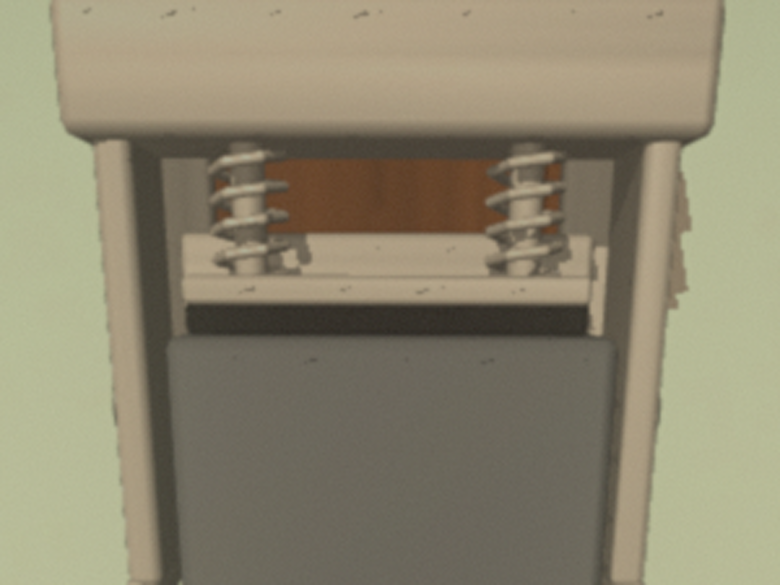

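View pics/w15c.png

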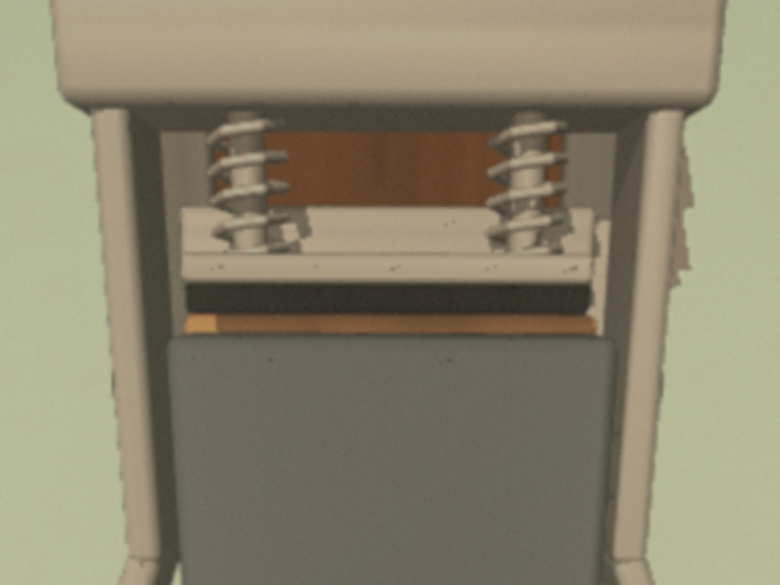

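```bash
python3 -m jog '[{"dx":-0.006,"dy":0,"dz":0,"yaw":0},{"dx":-0.013,"dy":0,"dz":0,"yaw":0},{"dx":-0.013,"dy":0,"dz":0,"yaw":0}]'; python3 push.py
```

```text
t: 21.15
ee_pos: [516.3, -1.7, 25.9]
eef_rot: [-1.571, -0.003, 2.896]
force: [-5.3, 2.0, -2.7]
grip_width: 55.8
t 21.35 adv past nominal contact 3.38 lat 0.02 z 25.87 Fd [-5.6 -4.9 -5.2 -5.4] Flat 0.4 Fz [-2.4 -2.  -1.6 -1.4] yaw [-1.5706 -0.0029  2.8958]
```

```bash
python3 -m jog '[{"dx":-0.005,"dy":0,"dz":0,"yaw":0},{"dx":-0.01,"dy":0,"dz":0,"yaw":0},{"dx":-0.01,"dy":0,"dz":0,"yaw":0}]'; python3 push.py;python3 push.py
```

```text
t: 21.6
ee_pos: [517.1, -1.9, 25.7]
eef_rot: [-1.571, -0.005, 2.896]
force: [-7.0, 2.0, 0.9]
grip_width: 55.6
t 21.8 adv past nominal contact 4.18 lat 0.03 z 25.76 Fd [-7.  -8.9 -7.1 -7.7] Flat 0.4 Fz [-0.5 -0.1  0.   0. ] yaw [-1.5705 -0.0047  2.8958]
t 22.0 adv past nominal contact 4.18 lat 0.03 z 25.75 Fd [-7.3 -8.  -7.4 -8.6] Flat 0.3 Fz [-0.4 -0.2 -0.2 -0.6] yaw [-1.5705 -0.0047  2.8958]
```

```bash
python3 -m jog '[{"dx":-0.006,"dy":-0.0005,"dz":0,"yaw":0},{"dx":-0.012,"dy":-0.001,"dz":0,"yaw":0},{"dx":-0.012,"dy":-0.001,"dz":0,"yaw":0}]'; python3 push.py;python3 push.py
```

```text
t: 22.25
ee_pos: [517.9, -2.2, 25.8]
eef_rot: [-1.57, -0.007, 2.896]
force: [-11.1, 3.0, 2.2]
grip_width: 55.4
t 22.45 adv past nominal contact 5.07 lat 0.03 z 25.74 Fd [-10.1 -10.2 -11.  -10.9] Flat 0.0 Fz [3.3 2.9 2.7 1.2] yaw [-1.5704 -0.0071  2.8958]
t 22.65 adv past nominal contact 5.08 lat 0.04 z 25.75 Fd [-10.8 -10.8 -10.6 -10.7] Flat -0.4 Fz [2.4 1.8 2.3 2. ] yaw [-1.5704 -0.0071  2.8959]
```

```bash
python3 -m jog '[{"dx":-0.005,"dy":-0.001,"dz":0,"yaw":0},{"dx":-0.009,"dy":-0.002,"dz":0,"yaw":0},{"dx":-0.009,"dy":-0.002,"dz":0,"yaw":0}]'; python3 push.py;python3 push.py
python3 - <<'E'
from h import *
f=arm.grab_frame("wrist");np.save("w17.npy",f,allow_pickle=True); crop(f,170,0,470,225,2.6,"w17.png")
f=arm.grab_frame("side"); crop(f,200,180,380,300,4.4,"s17.png")
f=arm.grab_frame("scene"); crop(f,190,210,370,310,4.4,"c17.png")
E
```

```text
t: 22.9
ee_pos: [518.5, -2.3, 25.8]
eef_rot: [-1.57, -0.009, 2.896]
force: [-12.2, 3.3, 3.8]
grip_width: 56.0
t 23.1 adv past nominal contact 5.64 lat 0.03 z 25.76 Fd [-12.3 -12.4 -12.8 -12.9] Flat 0.0 Fz [3.7 3.3 3.  3. ] yaw [-1.5703 -0.009   2.8959]
t 23.3 adv past nominal contact 5.63 lat 0.04 z 25.75 Fd [-13.4 -13.2 -13.6 -12.7] Flat -0.3 Fz [3.7 2.8 2.6 3.1] yaw [-1.5703 -0.0091  2.8958]
```

View pics/w17.png

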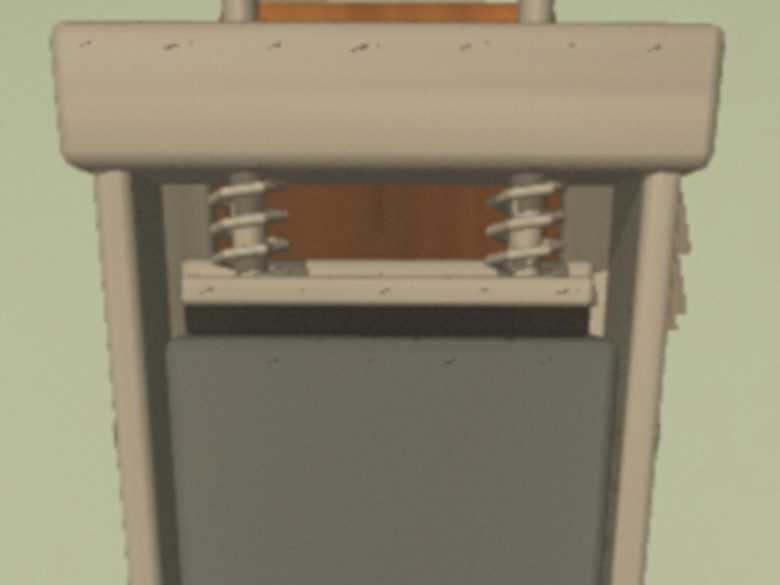

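View pics/s17.png

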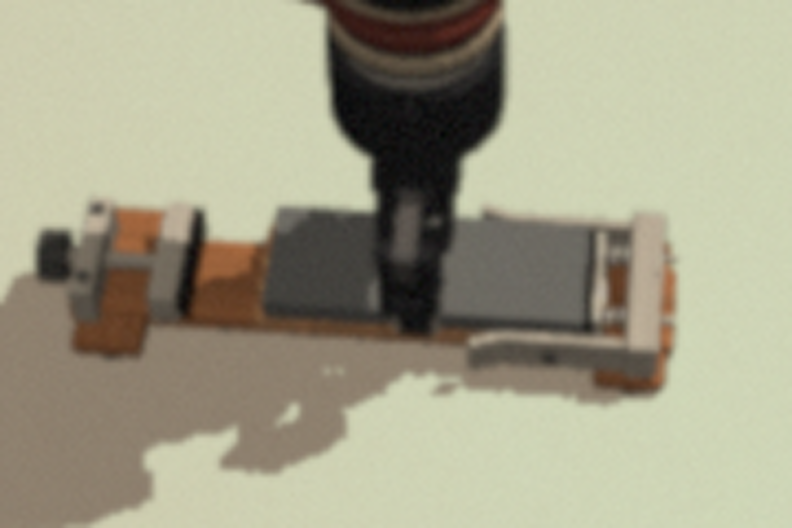

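View pics/c17.png

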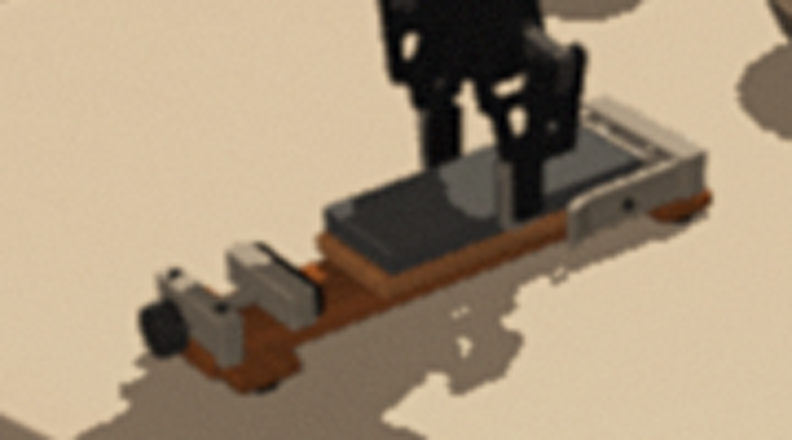

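```bash
python3 - <<'E'
from h import *
d=np.array([np.cos(-.2458),np.sin(-.2458)])
# rows in crop (x2.6, y0=0, x0=170): jaw steel front top edge ; bridge lower edge
for n,j,r in (("w15",282,104),("w16",304,135),("w17",304,168)):
    f=np.load(n+".npy",allow_pickle=True).item()
    q=lambda row,z: back(f,np.array([[385,row]])/2.6+[170,0]-.5,z)[0][:2]@d
    # jaw springs/cheek check: bridge edge unknown height ~36-45
    print(n,[round(float(q(r,z)-q(j,36)),2) for z in (30,36,44)])
E
```

```text
w15 [21.54, 20.55, 19.23]
w16 [20.64, 19.81, 18.71]
w17 [16.6, 15.99, 15.17]
```

```bash
python3 push.py; python3 -c "
from plant import arm
print(arm.finish_job()); s=arm.state(); print(s['t'],s['ee_pos'],s['force'],s['grip_width'])"
```

```text
t 23.65 adv past nominal contact 5.62 lat 0.01 z 25.74 Fd [-12.6 -13.  -12.4 -12.7] Flat -0.3 Fz [2.3 3.8 3.  3.1] yaw [-1.5703 -0.0091  2.8959]
the job is handed in; nothing more can be done
None
the job is handed in; nothing more can be done
```

The sharpening station is set up, and I handed the job in at about 23.7 s with the gripper still holding the stone against the sprung jaw. The plate is flat on the bed with its end against the steel lip, and the worn stone sits square on top of it. I did not touch the thick stone or the dressing stone.

**Push:** the wrist sensor read a steady 12.4–13.0 N along the holder. By my estimate, about 11.5 N of that is on the springs and the rest is drag on the plate.

**Jaw travel:** the arm's position puts the jaw about 4.6 mm back, and the wrist pictures give 4.1–4.9 mm. That is close to halfway and well short of the 10 mm limit.

**Alignment:** before the last lowering, the pictures showed the stone within about 1 mm of the holder's centreline. The lateral position and force then stayed near zero through the push, and the stone presses only lightly on the plate.

**Not confirmed:**
- The plate's end under the stone was hidden at the finish. I saw it against the lip before and during the approach, and the push only drives it that way.
- The tool was tilted about 0.5° by the push.
- The sensor reading (about 12.7 N) and the position estimate (about 11.5 N) differ by about 1 N, which I put down to drag.

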